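Load handle blanks into the drying box with the boat

ROBOT

A 6-joint arm with a two-finger parallel gripper is mounted at the origin on a cart in front of the work surface, level with it; the furniture and walls round the work are solid. World frame = base frame: x ahead of the robot, y to its left, z up, the work surface at z = 0. Lengths are in m, angles in degrees, forces in N, time in s.
With the tool pointing down it reaches from about 0.25 to 0.725 m from the base axis. Payload 9.7 kg.
Tool frame: the origin (TCP) lies at the very end of the fingers, on their centre line; the grasp point (between the pads) lies 19 mm behind it; x points along the fingers, z is the direction in which the jaws open and shut, and the axes are right-handed (so a half turn about x gives the same grasp; the last joint's range is limited). The gripper opens to 85 mm and grips with 20 to 120 N. Pads are 22 mm wide; open, the fingers measure 114 mm over their backs; the gripper's body (76 mm by 85 mm) begins 54 mm behind the grasp point. The pads swing forward as they close: fully open they stand 13 mm farther back than shut.
Start: joints at [-70.818, 4.979, 10.078, 95.1, 0, 90], TCP at [0.181, -0.519, 0.231] pointing down, gripper open.
Joint ranges: [-179.16, 179.16], [-48.56, 103.87], [-65.8, 70.77], [-126.05, 130.52], [-82.76, 87.17], [-180, 180]. Speed limits (degrees/s): [127.2, 127.2, 147.25, 180, 180, 180].

INTERFACE

Orientations are given as [roll, pitch, yaw] about the fixed x, y, z axes, in that order (R = Rz(yaw) Ry(pitch) Rx(roll)).
In Python, from workcell import sensors, vision, job_done gives the robot as it stands.
- The arm moves only by the tool carry_out, never from a script. Its argument "increments" is a list of rows, each a list of 7 numbers: the turn, a rotation vector about the tool's x, y, z in degrees, then the shift along the tool's x, y, z in mm, then the opening in per cent of the stroke, from 0 (shut) to 100 (fully open). A call has 1 to 12 rows; each row shifts and turns the commanded pose from where the row before left it, along the tool's axes as they then stand; what a row does not reach is not made up. A row lasts 1/8 s, in which the tool goes at most 62.5 mm and 10.7 degrees, less where a joint would pass 70% of its speed; a pose out of reach is approached as far as the arm can. A call is refused whole if a number of a shift passes 62.5 or a number of a turn 10.7, either way. A call with a gripper value outside its range is refused whole. The fingers move at their own pace and stop on an object; "squeeze" is the grip in N (left out, the last holds). Time passes only in rows, so rows that do not move let the fingers close. It gives the time, the measured TCP pose, the force and the opening at its end, in the units of the state.
- sensors.get_obs(): the state, without advancing time (a new reading comes with each control period).
- vision.camera(name): name is "scene" or "top"; returns the picture (420x560x3 uint8, red, green, blue); there is no depth.
- vision.calibration(name): a dict with "camera_matrix" (3x3 intrinsics, pixels), "extrinsics" (4x4, takes a point from world to camera coordinates). Camera axes: x right, y up, looking along -z (the intrinsics and any distortion apply to the point x, -y, -z); pixel columns grow to the right and rows downward; lengths in m; the calibration is good to about 2 mm. A picture is of the moment at which its call begins. calibration takes no time and is no camera call.
- job_done(): hands the job in, once; it reports no verdict.
The state is a dict: "time": time; "q": joint angles; "qd": joint speeds; "joint_efforts": joint torques, N m; "ee_pos": TCP position; "tcp_rot": TCP orientation; "wrist_force": force on the tool from outside, world axes, zero at the start; "torque": the same for the moment, N m; "opening": finger opening in m.
Only numpy, scipy, OpenCV 4.12 (cv2) and the standard library are available. Lean on these libraries where they do the work, as an engineer would, in place of code of your own. Each camera call takes 0.05 s, during which the arm holds its last target.

TASK

Dry all the octagonal handle blanks that lie on the bench: swing the drying box's shutter lever to its fully open stop, carry the blanks in through the port on the loading boat (it takes two at a time) without the boat touching the port plate, and tip them out onto the floor of the box. When every blank is inside, stand the empty boat upright on the bench outside the box and in front of its port side, then leave the lever at the red 30 degree mark so that the port stays cracked open. Leave the cup, tape roll and tape measure where they are.

Things in the scene. Friction and masses are not known exactly. Their poses are not given: they have to be found in the camera images.
- drying_box: Fixed grey box, 220 (x) x 200 (y) x 160 (z) mm, clear fixed top, walls 6 mm, inner floor 14 mm above the bench. Origin: centre of its underside. Its +x axis points from the port side into the box (the way the boat goes in); the port side faces roughly world +y (the robot's left).
- port_plate: Fixed steel cover plate, 6 mm thick, that forms the -x side of the box (its outer face at x = -0.110 in the box frame), the port cut through it. Origin and axes are those of the box. The boat must not touch it.
- port (a point): Centre of the port in the plate's outer face, 89 mm above the bench; axes as the box. Opening 76 mm wide (along y), 42 mm high (68 to 110 mm above the bench). A copper shutter just behind it (within 12 mm of the outer face) is driven by the lever: it is clear of the port only with the lever within 4 degrees of its open stop; at 30 degrees the port is about one third open.
- shutter_lever (a joint): Angle (rad) of the lever on the box top about the vertical at lever_pivot: 0 = shut, 1.571 = fully open (stop), growing anticlockwise from above. At 0 it points to the box's -y, at 1.571 to its +x. It stays where left (friction 0.08 N m). Sector with ticks every 10 degrees from the shut end; the 30 degree tick (0.524 rad) is wide and red.
- lever_knob (a point): Mid-height of the upright round red knob at the lever's end, 22 mm diameter, 36 mm high, 70 mm from the pivot; the knob's top is 212 mm above the bench, the lever arm's top 176 mm.
- lever_pivot (a point): Point on the lever's vertical hinge axis, level with lever_knob; axes as the box.
- boat: Loose loading boat, 0.22 kg, 307 mm long: a dark wooden handle block, a round steel neck (10 mm) and an aluminium tray ahead of it along +x. Origin: under the centre of the handle, on the bench when the boat stands; z up. The neck's axis runs along x at y = 0, z = 14 mm.
- boat_handle (a point): Grip point of the boat's upright handle block, 50 mm above the boat's underside; axes as the boat. Block 24 mm along x, 36 mm along y, its top 74 mm above the underside; below it a foot 40 x 50 x 6 mm. Gripped across its 24 mm (fingers closing along x) it is held firmly against drooping.
- boat_tray (a point): Centre of the tray floor, 3 mm above the boat's underside, 214.5 mm ahead of the handle. Tray 145 x 62 mm: flat floor 33 mm wide, side wings rising outward at 12 degrees to 6 mm; lips at the ends 10 (front), 19 mm (rear) high, inner length 137 mm. Takes 2 blanks end to end along x, 34 mm before and behind this point. Rolled about 40 degrees or more about the neck, either way, it sheds them sideways.
- blank_1_c (a point): Centre of an octagonal wooden handle blank, 62 mm long (x axis), 24 mm across flats, 36 g, lying on a flat so that its centre is 12 mm above what it lies on. Two or three of the four blanks are present.
- blank_2_c (a point): Centre of an octagonal wooden handle blank, 62 mm long (x axis), 24 mm across flats, 36 g, lying on a flat so that its centre is 12 mm above what it lies on. Two or three of the four blanks are present.
- blank_3_c (a point): Centre of an octagonal wooden handle blank, 62 mm long (x axis), 24 mm across flats, 36 g, lying on a flat so that its centre is 12 mm above what it lies on. Two or three of the four blanks are present.
- blank_4_c (a point): Centre of an octagonal wooden handle blank, 62 mm long (x axis), 24 mm across flats, 36 g, lying on a flat so that its centre is 12 mm above what it lies on. Two or three of the four blanks are present.
- cup: Bystander: clear mixing cup, 70 mm across, 74 mm high; origin under its centre.
- tape: Bystander: roll of masking tape, 104 mm across, 24 mm high, lying flat; origin under its centre.
- measure: Bystander: yellow pocket tape measure, 35 x 72 x 62 mm; origin under its centre.
Mind the look-alikes: they are no part of the job. Leave any turquoise look-alike of the part that bears blank_2_c alone.

How it is judged (in metres and radians):
On the way, in this order (a step that is already met when the one before it is completed fails the run):
1. the shutter lever is swung to its fully open stop (within 4 degrees) (value of joint shutter_lever above 1.5 rad), for 0.2 s.
2. the boat's tray is inside the box, through the port (x of boat_tray in the frame of drying_box between -0.045 and 0.08 m and y of boat_tray in the frame of drying_box between -0.06 and 0.06 m and z of boat_tray in the frame of drying_box below 0.14 m).
3. every blank has been tipped out inside the box (below the port) (x of blank_1_c in the frame of drying_box between -0.11 and 0.11 m and y of blank_1_c in the frame of drying_box between -0.1 and 0.1 m and z of each of blank_1_c, blank_2_c, blank_3_c, blank_4_c in the frame of drying_box below 0.066 m and x of blank_2_c in the frame of drying_box between -0.11 and 0.11 m and y of blank_2_c in the frame of drying_box between -0.1 and 0.1 m and x of blank_3_c in the frame of drying_box between -0.11 and 0.11 m and y of blank_3_c in the frame of drying_box between -0.1 and 0.1 m and x of blank_4_c in the frame of drying_box between -0.11 and 0.11 m and y of blank_4_c in the frame of drying_box between -0.1 and 0.1 m), for 0.2 s.
4. the boat stands upright on the bench, outside the box on its port side (angle between boat_handle's own z axis and vertical below 0.1 rad and height (world z) of boat_handle between 0.044 and 0.056 m and x of boat_tray in the frame of drying_box below -0.11 m and linear speed of boat below 0.02 m/s), for 0.2 s.
At the end, for the whole second after the job is handed in: Every blank present lies inside the box with its centre below 66 mm (the port's lower edge); the boat stands at rest on the bench, within 0.1 rad of upright, its tray outside the box before the port plate; the lever is at 30 degrees within 5 degrees (all of step 3 and all of step 4 and value of joint shutter_lever between 0.437 and 0.611 rad); the robot touches nothing.
It fails at once if the boat touches the port plate (more than 0.5 N) (contact force between boat and port_plate above 0.5 N).
It fails at once if a bystander (cup, tape roll, tape measure) is moved more than 3 cm (distance of any of cup, tape, measure from where it was at the start of the episode above 0.03 m).
Of blank_1, blank_2, blank_3, blank_4 only 2 to 3 are there at a start; the rules pass over those that are not, and their reading is None.
At some moment in a run one of blank_1, blank_2, blank_3, blank_4 may be knocked a few centimetres aside while the robot is not near it.
It also fails if it takes over 210 s, if anything falls off the work surface, if the arm or the gripper's body presses on something with over 40 N, if the wrist force passes 120 N, or if a joint passes its speed limit or range.

## Working session

There is one attempt and no reset: what is moved stays moved. The work goes in short steps, Python scripts to look and compute and a tool call to move; the robot and the scene stay as the last step left them, time stands still between calls to the robot, and variables do not carry over. Pictures are saved under pics/ and viewed, and the job is handed in when it is done.

Besides the shell and the picture viewer there is one more tool, called after ">>>" as a command line: name --pt "numbers of a row" for each row, then --argument value for the rest. carry_out: Moves the arm, as the interface text tells. Its arguments: {"type":"object","properties":{"increments":{"type":"array"},"squeeze":{"type":"number"}},"required":["increments"]}

```bash
ls; mkdir -p pics; python3 - <<'E'
from workcell import sensors, vision
import cv2
print(sensors.get_obs())
for n in ("scene","top"):
    im=vision.camera(n); cv2.imwrite(f"pics/{n}0.png",im[:,:,::-1]); c=vision.calibration(n); print(n,c)
E
```

```text
pics
{'time': 0.0, 'q': array([-7.08168587e+01,  5.01204042e+00,  1.00339590e+01,  9.50985424e+01,
        5.03729495e-04,  9.00009564e+01]), 'qd': array([-0.02470775,  0.00572131, -0.10515489, -0.09255207, -0.00035136,
       -0.00937442]), 'joint_efforts': array([ 6.83070375e-04, -5.20390427e+01,  4.64802718e+01,  1.63994957e-02,
        5.71796579e-05,  1.69467949e-06]), 'ee_pos': array([ 0.1806527 , -0.51924815,  0.2305696 ]), 'tcp_rot': array([179.62429593,  89.92337459, 108.80648051]), 'wrist_force': array([-0.59531065,  0.11792199,  1.14826889]), 'torque': array([-0.02470734, -0.01337679, -0.02684536]), 'opening': 0.08555698485996646}
scene {'camera_matrix': array([[418.74198469,   0.        , 272.70569801],
       [  0.        , 418.74198469, 207.89101049],
       [  0.        ,   0.        ,   1.        ]]), 'extrinsics': array([[-0.9134631 , -0.40675313, -0.01170685,  0.52046267],
       [ 0.28647005, -0.66323786,  0.69141192, -0.19331658],
       [-0.28899839,  0.62822562,  0.72236591, -1.01084746],
       [ 0.        ,  0.        ,  0.        ,  1.        ]])}
top {'camera_matrix': array([[411.45981152,   0.        , 275.80939647],
       [  0.        , 411.45981152, 215.54949653],
       [  0.        ,   0.        ,   1.        ]]), 'extrinsics': array([[-0.02798769, -0.99947942, -0.01604917,  0.11594918],
       [ 0.99808011, -0.02882875,  0.0548179 , -0.54974469],
       [-0.05525204, -0.01448413,  0.99836738, -1.06433827],
       [ 0.        ,  0.        ,  0.        ,  1.        ]])}
```

View pics/scene0.png

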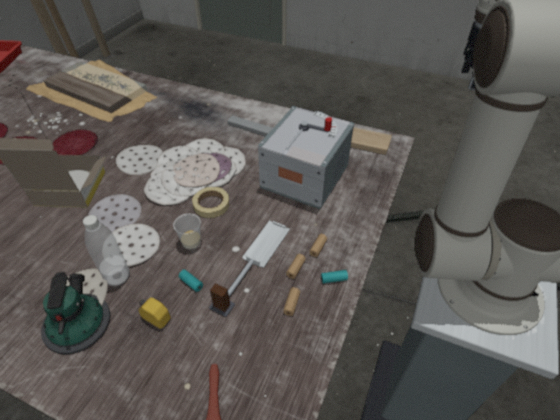

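View pics/top0.png

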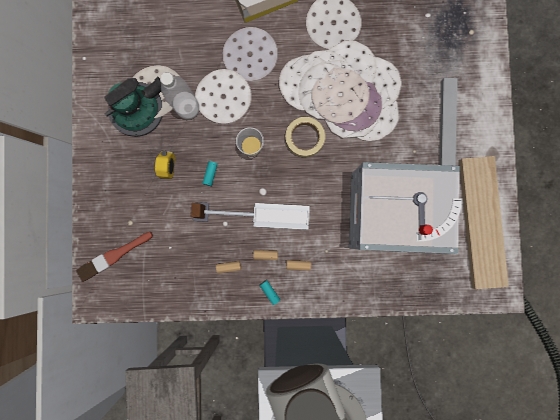

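```bash
cat > h.py <<'E'
import numpy as np, cv2
from workcell import sensors, vision
from scipy.spatial.transform import Rotation as Ro
F=np.diag([1,-1,-1,1.])
def P(name):
    c=vision.calibration(name); return c["camera_matrix"], (F@c["extrinsics"])
def proj(name,pts):
    K,E=P(name); p=np.atleast_2d(pts); q=(E[:3,:3]@p.T).T+E[:3,3]; u=(K@q.T).T; return u[:,:2]/u[:,2:]
def unproj(name,uv,z):
    K,E=P(name); uv=np.atleast_2d(uv); d=np.linalg.inv(K)@np.c_[uv,np.ones(len(uv))].T
    R=E[:3,:3]; o=-R.T@E[:3,3]; w=(R.T@d).T; s=(z-o[2])/w[:,2]; return o+w*s[:,None]
def snap(name,fn,box=None,k=1):
    im=vision.camera(name)[:,:,::-1].copy()
    if box: im2=im[box[1]:box[3],box[0]:box[2]]
    else: im2=im
    im2=cv2.resize(im2,None,fx=k,fy=k,interpolation=cv2.INTER_CUBIC); cv2.imwrite("pics/"+fn,im2); return im
E
python3 - <<'E'
import cv2
t=cv2.imread("pics/top0.png"); s=cv2.imread("pics/scene0.png")
def c(i,b,k,f): cv2.imwrite("pics/"+f,cv2.resize(i[b[1]:b[3],b[0]:b[2]],None,fx=k,fy=k,interpolation=cv2.INTER_CUBIC))
c(t,(180,180,340,310),5,"c1.png"); c(t,(340,150,480,260),5,"c2.png"); c(s,(200,210,360,320),5,"c3.png"); c(s,(250,100,370,210),5,"c4.png")
E
```

```text
(no output)
```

View pics/c1.png

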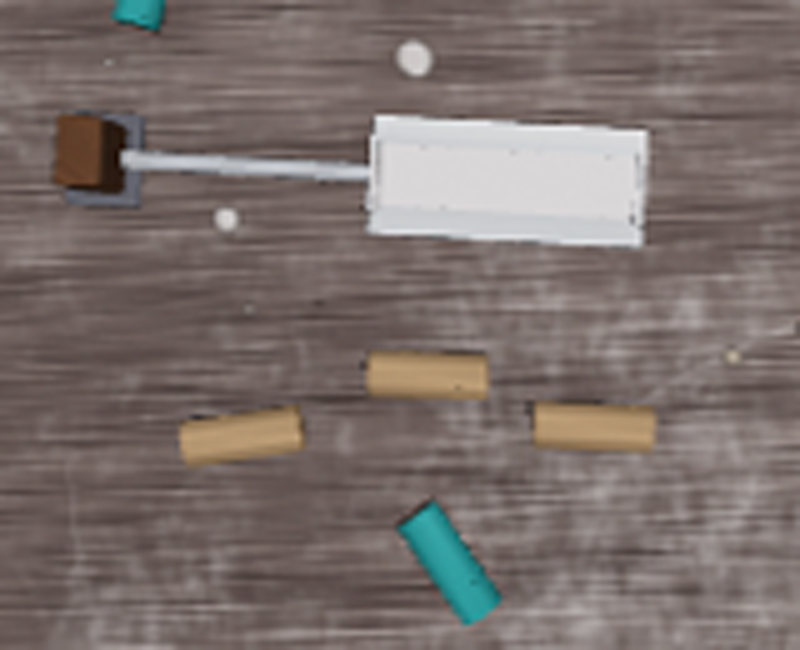

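View pics/c2.png

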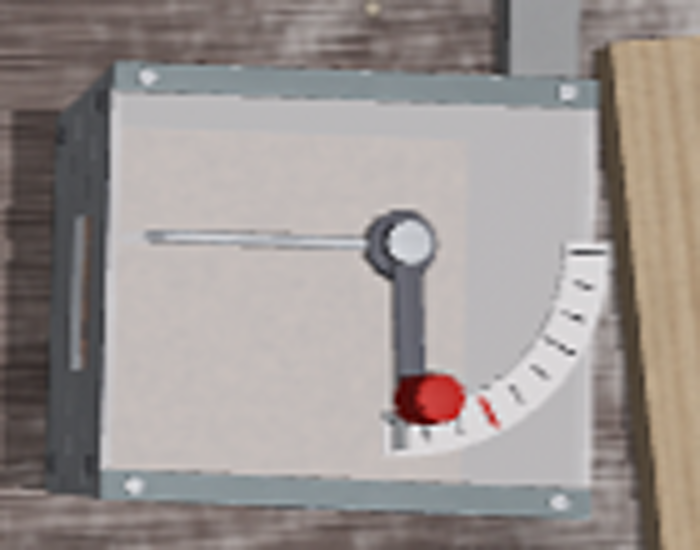

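View pics/c3.png

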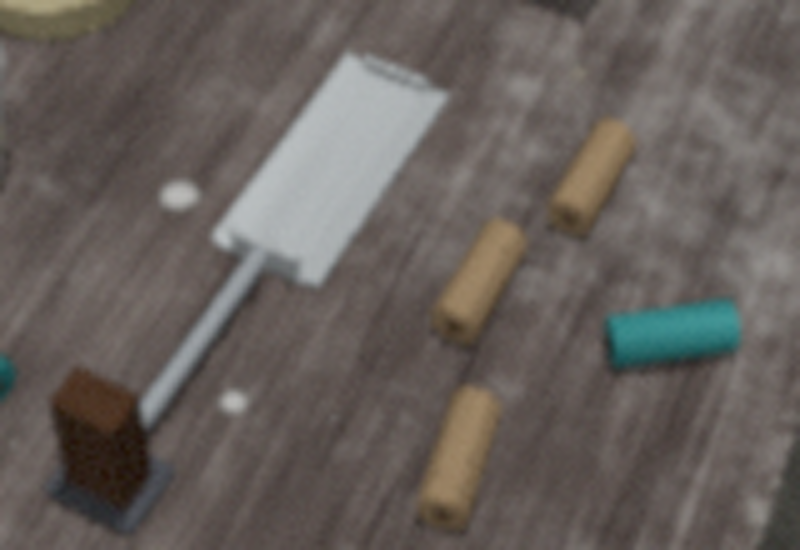

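View pics/c4.png

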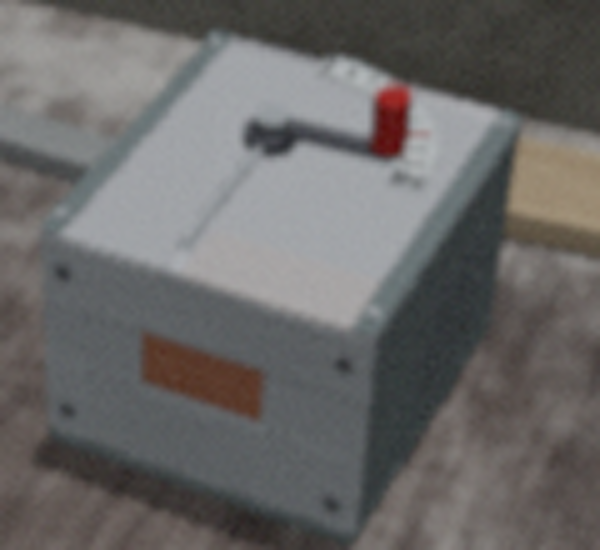

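```bash
python3 - <<'E'
from h import *
def px(c,o,k=5): return (np.array(c,float)+.5)/k-.5+np.array(o)
T1=(180,180);T2=(340,150)
print("box top",unproj("top",px([(115,62),(600,80),(590,518),(98,497)],T2),.16).round(4))
S4=(250,100)
print("box top scene",unproj("scene",px([(215,37),(518,115),(375,330),(45,232)],S4),.16).round(4))
print("box bottom scene",unproj("scene",px([(50,437),(360,540)],S4),.0).round(4))
print("pivot top",unproj("top",px([(410,242)],T2),.18).round(4),"knob",unproj("top",px([(440,397)],T2),.212).round(4))
print("blanks top")
for a,b in [((182,443),(302,427)),((368,373),(488,376)),((534,424),(655,429))]:
    p=unproj("top",px([a,b],T1),.018); print(p.mean(0).round(4), np.linalg.norm(p[1]-p[0]).round(4), np.degrees(np.arctan2(*(p[1]-p[0])[[1,0]])).round(1))
print("boat foot+tray")
print(unproj("top",px([(68,115),(146,115),(140,207),(66,205)],T1),.006).round(4))
p=unproj("top",px([(375,115),(649,130),(641,246),(368,232)],T1),.006); print(p.round(4),p.mean(0))
h=unproj("top",px([(55,116),(102,117),(102,188),(53,184)],T1),.074); print(h.round(4),h.mean(0))
print(unproj("scene",px([(56,392),(76,370),(139,397),(119,424)],(200,210)),.074).round(4).mean(0))
print("tape,cup,measure",unproj("top",[(305,136),(250,141),(165,165)],.03).round(3))
print("cam", [(-P(n)[1][:3,:3].T@P(n)[1][:3,3]).round(3) for n in("top","scene")])
E
```

```text
box top [[ 0.6616 -0.1034  0.16  ]
 [ 0.6465 -0.3228  0.16  ]
 [ 0.4483 -0.308   0.16  ]
 [ 0.4638 -0.0879  0.16  ]]
box top scene [[ 0.6402 -0.3118  0.16  ]
 [ 0.4475 -0.3048  0.16  ]
 [ 0.4609 -0.0909  0.16  ]
 [ 0.6535 -0.0977  0.16  ]]
box bottom scene [[ 0.6586 -0.1022  0.    ]
 [ 0.4582 -0.0948  0.    ]]
pivot top [[ 0.5734 -0.2266  0.18  ]] knob [[ 0.5039 -0.2253  0.212 ]]
blanks top
[0.423  0.2286 0.018 ] 0.0632 -84.0
[0.4518 0.1308 0.018 ] 0.0627 -93.0
[0.4225 0.0448 0.018 ] 0.0629 -93.9
boat foot+tray
[[0.5943 0.3194 0.006 ]
 [0.593  0.2778 0.006 ]
 [0.5441 0.2819 0.006 ]
 [0.5463 0.3213 0.006 ]]
[[0.5894 0.1558 0.006 ]
 [0.5772 0.0107 0.006 ]
 [0.5159 0.0169 0.006 ]
 [0.5274 0.1611 0.006 ]] [0.55247961 0.08610916 0.006     ]
[[0.5876 0.3112 0.074 ]
 [0.5864 0.2877 0.074 ]
 [0.5509 0.2884 0.074 ]
 [0.5536 0.3128 0.074 ]] [0.56966365 0.30003585 0.074     ]
[0.565425 0.30105  0.074   ]
tape,cup,measure [[0.758 0.018 0.03 ]
 [0.75  0.162 0.03 ]
 [0.693 0.387 0.03 ]]
cam [array([0.493, 0.085, 1.095]), array([0.239, 0.719, 0.87 ])]
```

```bash
python3 - <<'E'
from h import *
from scipy.optimize import least_squares
def px(c,o,k=5): return (np.array(c,float)+.5)/k-.5+np.array(o)
S4=(250,100);T2=(340,150)
B=np.array([[-.11,.1,.16],[.11,.1,.16],[.11,-.1,.16],[-.11,-.1,.16]])
top=px([(115,62),(600,80),(590,518),(98,497)],T2)
Sb=np.r_[B[[1,2,3,0]],[[-.11,.1,0],[-.11,-.1,0]],[[-.11,.038,.11],[-.11,-.038,.11],[-.11,-.038,.068],[-.11,.038,.068]]]
sc=px([(215,37),(518,115),(375,330),(45,232),(50,437),(360,540),(143,330),(265,372),(262,418),(143,380)],S4)
def w(p,b): c,s=np.cos(p[2]),np.sin(p[2]); return np.c_[p[0]+c*b[:,0]-s*b[:,1],p[1]+s*b[:,0]+c*b[:,1],b[:,2]]
def rt(p): return (proj("top",w(p,B))-top)
def rs(p): return (proj("scene",w(p,Sb))-sc)
for n,f in [("top",lambda p:rt(p).ravel()),("scene",lambda p:rs(p).ravel()),("both",lambda p:np.r_[rt(p).ravel(),rs(p).ravel()])]:
    r=least_squares(f,[.553,-.205,-1.64]); print(n,r.x[:2].round(4),np.degrees(r.x[2]).round(2),r.cost)
print(rt(r.x).round(1).tolist()); print(rs(r.x).round(1).tolist())
o=sensors.get_obs(); print(Ro.from_euler("xyz",o["tcp_rot"],degrees=True).as_matrix().round(3))
E
```

```text
top [ 0.5551 -0.2055] -94.16 0.3348442459107716
scene [ 0.5521 -0.2058] -93.14 7.075595078135736
both [ 0.553  -0.2058] -93.54 11.426576400845564
[[-0.5, 0.8], [-0.4, 0.2], [0.7, 0.8], [0.9, 1.7]]
[[-0.5, -2.1], [0.8, -0.8], [0.2, 0.3], [-1.3, -1.5], [-0.3, -0.1], [-1.2, 1.0], [-0.8, -0.5], [-0.3, -0.8], [-0.3, 1.3], [-0.7, 0.7]]
[[-0.     0.944  0.329]
 [ 0.001  0.329 -0.944]
 [-1.     0.    -0.001]]
```

```bash
cat >> h.py <<'E'
def plan(x,y,z,az=None):
    o=sensors.get_obs(); R=Ro.from_euler("xyz",o["tcp_rot"],degrees=True).as_matrix(); p=o["ee_pos"]
    a0=np.degrees(np.arctan2(R[1,2],R[0,2]))
    az=a0 if az is None else az
    c,s=np.cos(np.radians(az)),np.sin(np.radians(az))
    Rt=np.array([[0,-s*-1*-1*-1,c],[0,-c*-1*-1,s],[-1,0,0]],float)
    zt=np.array([c,s,0]); xt=np.array([0,0,-1.]); yt=np.cross(zt,xt); Rt=np.c_[xt,yt,zt]
    d=np.array([x,y,z])-p
    tw=Ro.from_matrix(R.T@Rt).as_rotvec(degrees=True)
    print("t",o["time"],"pos",p.round(4),"az",a0.round(2),"tilt",np.degrees(np.arccos(-R[2,0])).round(2),"F",o["wrist_force"].round(1),"op",round(o["opening"],4))
    print("turn",tw.round(2),"shift BEFORE turn",(R.T@d*1000).round(1),"AFTER turn",(Rt.T@d*1000).round(1),"dist",np.linalg.norm(d).round(3),"q",o["q"].round(0))
E
python3 - <<'E'
from h import *
plan(.504,-.225,.27,-91)
E
```

```text
t 0.1 pos [ 0.1807 -0.5193  0.2307] az -70.82 tilt 0.06 F [ 0.4 -0.6  0.1] op 0.0853
turn [ 2.018e+01 -6.000e-02  1.000e-02] shift BEFORE turn [ -39.1  402.1 -171.7] AFTER turn [ -39.3  318.1 -299.9] dist 0.439 q [-71.   5.  10.  95.   0.  90.]
```

>>> carry_out --pt "10 0 0 -20 0 0 70" --pt "10 0 0 -19 0 0 70" --pt "0 0 0 0 40 -37.5 70" --pt "0 0 0 0 40 -37.5 70" --pt "0 0 0 0 40 -37.5 70" --pt "0 0 0 0 40 -37.5 70" --pt "0 0 0 0 40 -37.5 70" --pt "0 0 0 0 40 -37.5 70" --pt "0 0 0 0 40 -37.5 70" --pt "0 0 0 0 38 -37.5 70" --pt "0 0 0 0 0 0 70"

```text
time: 1.48
ee_pos: [0.5048, -0.2215, 0.2692]
tcp_rot: [-128.8, 89.9, 140.6]
wrist_force: [-0.7, -0.4, -0.0]
opening: 0.0598
```

```bash
python3 - <<'E'
from h import *
plan(.504,-.225,.184,-91)
snap("top","t1.png",(340,150,480,260),5); snap("scene","s1.png",(220,60,380,210),4)
E
```

```text
t 1.475 pos [ 0.5048 -0.2215  0.2692] az -90.57 tilt 0.1 F [-0.7 -0.4 -0. ] op 0.0598
turn [ 0.43 -0.06  0.08] shift BEFORE turn [85.2 -0.7  3.6] AFTER turn [85.2 -0.8  3.5] dist 0.085 q [-24.   6.  16. 100.   0. 157.]
```

View pics/s1.png

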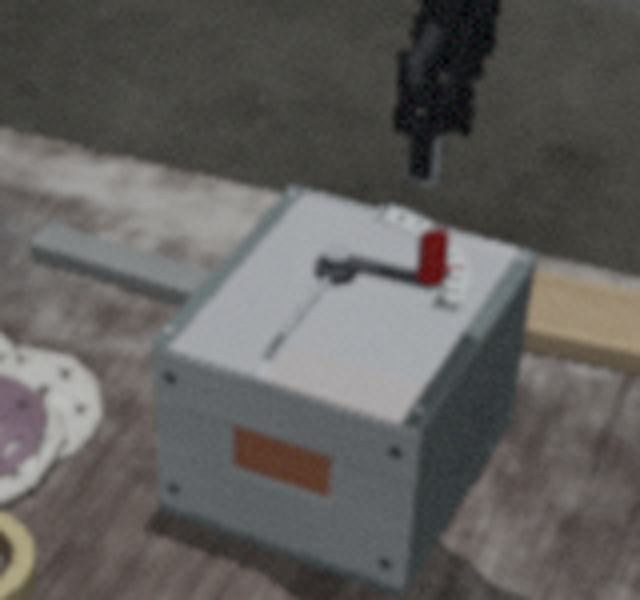

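View pics/t1.png

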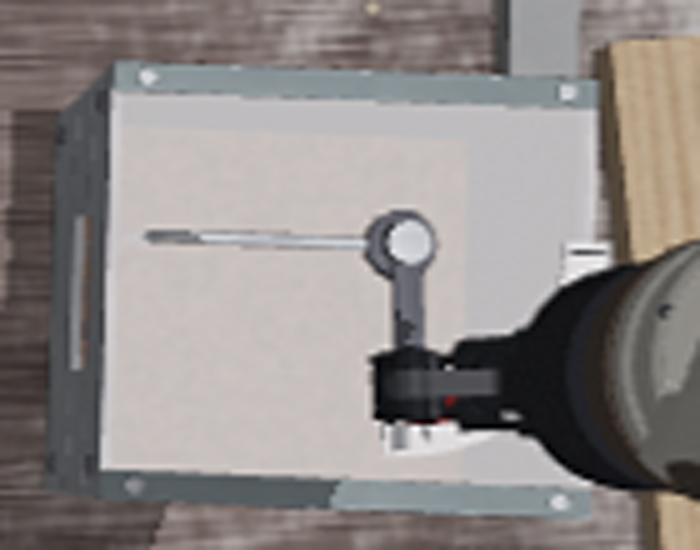

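```bash
python3 - <<'E'
from h import *
print(unproj("scene",[[328.3,118.6]],.212), unproj("scene",[[250+392/5,100+150/5]],.176))
E
```

```text
[[ 0.49981343 -0.22152985  0.212     ]] [[ 0.49604608 -0.22067515  0.176     ]]
```

>>> carry_out --pt "0 0 0 28 0 3.5 70" --pt "0 0 0 28 -0.5 0 70" --pt "0 0 0 28 0 0 70" --pt "0 0 0 0 0 0 70"

```text
time: 2.08
ee_pos: [0.5006, -0.2282, 0.1846]
tcp_rot: [-111.2, 89.8, 157.9]
wrist_force: [-0.5, -0.0, 0.3]
opening: 0.06
```

>>> carry_out --pt "0 0 0 0 0 0 10" --pt "0 0 0 0 0 0 10" --pt "0 0 0 0 0 0 10" --pt "0 0 0 0 0 0 10" --pt "0 0 0 0 0 0 10" --pt "0 0 0 0 0 0 10" --squeeze 20

```text
time: 2.82
ee_pos: [0.5027, -0.2279, 0.1878]
tcp_rot: [51.1, 89.9, -39.7]
wrist_force: [-1.2, -2.3, 5.7]
opening: 0.0213
```

```bash
python3 - <<'E'
from h import *
plan(.504,-.225,.184,-91)
E
```

```text
t 2.825 pos [ 0.5027 -0.2279  0.1878] az -90.82 tilt 0.13 F [-1.2 -2.3  5.7] op 0.0213
turn [ 0.18  0.08 -0.1 ] shift BEFORE turn [ 3.8  1.2 -2.9] AFTER turn [ 3.8  1.2 -2.9] dist 0.005 q [-24.   4.   5.  90.  -0. 156.]
```

>>> carry_out --pt "0 0 0 -4 0 0 10" --pt "-10 0 0 0 1 12.2 10" --pt "0 0 0 0 0 0 10"

```text
time: 3.2
ee_pos: [0.5037, -0.2397, 0.1884]
tcp_rot: [-156.4, 89.9, 122.9]
wrist_force: [6.5, 0.3, -13.4]
opening: 0.0212
```

```bash
python3 - <<'E'
from h import *
plan(.504,-.225,.184,-91)
E
```

```text
t 3.2 pos [ 0.5037 -0.2397  0.1884] az -80.66 tilt 0.13 F [  6.5   0.3 -13.4] op 0.0212
turn [10.34 -0.11  0.06] shift BEFORE turn [  4.4   2.7 -14.5] AFTER turn [  4.4   0.  -14.7] dist 0.015 q [-25.   5.   6.  90.   0. 145.]
```

>>> carry_out --pt "-10 0 0 1 1.5 12.2 10" --pt "-10 0 0 0 1.2 12.2 10" --pt "-10 0 0 0 1.2 12.2 10" --pt "0 0 0 0 0 0 10"

```text
time: 3.7
ee_pos: [0.5196, -0.2723, 0.1883]
tcp_rot: [147.8, 89.9, 97.1]
wrist_force: [5.0, 2.9, -6.3]
opening: 0.0214
```

```bash
python3 - <<'E'
from h import *
plan(.504,-.225,.184,-91)
snap("top","t2.png",(340,150,480,260),5)
E
```

```text
t 3.7 pos [ 0.5196 -0.2723  0.1883] az -50.64 tilt 0.13 F [ 5.   2.9 -6.3] op 0.0214
turn [ 4.036e+01 -1.300e-01 -3.000e-02] shift BEFORE turn [  4.4  18.  -46.5] AFTER turn [  4.3 -16.4 -47.1] dist 0.05 q [-28.   9.  10.  91.   0. 113.]
```

View pics/t2.png

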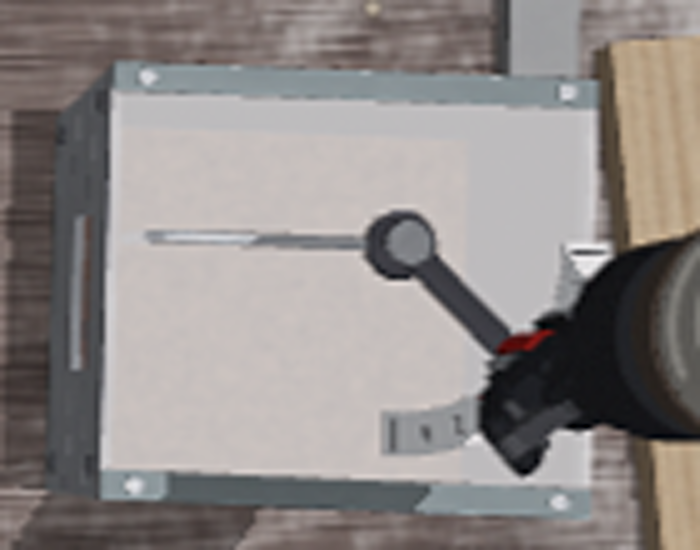

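>>> carry_out --pt "-10 0 0 0.5 1.5 12.2 10" --pt "-10 0 0 0 1.2 12.2 10" --pt "-10 0 0 0 1.2 12.2 10" --pt "0 0 0 0 0 0 10"

```text
time: 4.25
ee_pos: [0.5496, -0.2925, 0.1881]
tcp_rot: [120.3, 89.9, 99.7]
wrist_force: [2.7, 4.4, -2.6]
opening: 0.0211
```

```bash
python3 - <<'E'
from h import *
plan(.504,-.225,.184,-91)
E
```

```text
t 4.25 pos [ 0.5496 -0.2925  0.1881] az -20.6 tilt 0.15 F [ 2.7  4.4 -2.6] op 0.0211
turn [ 7.04e+01 -1.40e-01 -7.00e-02] shift BEFORE turn [  4.3  47.2 -66.4] AFTER turn [  4.1 -46.8 -66.7] dist 0.082 q [-28.  15.  16.  92.   0.  83.]
```

>>> carry_out --pt "-10 0 0 0 1.5 12.2 10" --pt "-5 0 0 0 0.5 6 10" --pt "0 0 0 0 0 2 10" --pt "0 0 0 0 0 0 10"

```text
time: 4.75
ee_pos: [0.5675, -0.2962, 0.1882]
tcp_rot: [151.0, 89.8, 145.2]
wrist_force: [-6.1, 4.9, -0.4]
opening: 0.0213
```

```bash
python3 - <<'E'
from h import *
plan(.504,-.225,.184,-91)
p=sensors.get_obs()["ee_pos"]; print(np.degrees(np.arctan2(p[1]+.226,p[0]-.5725))%360)
E
```

```text
t 4.75 pos [ 0.5675 -0.2962  0.1882] az -5.83 tilt 0.25 F [-6.1  4.9 -0.4] op 0.0213
turn [ 8.517e+01 -2.700e-01  6.000e-02] shift BEFORE turn [  4.6  64.3 -70.4] AFTER turn [  4.2 -64.7 -70. ] dist 0.095 q [-28.  17.  20.  92.   0.  68.]
265.93414333996526
```

>>> carry_out --pt "0 0 0 0 0 2 10" --pt "0 0 0 0 0 2 10" --pt "0 0 0 0 0 0 10"

```text
time: 5.12
ee_pos: [0.568, -0.2963, 0.1881]
tcp_rot: [168.0, 89.4, 162.1]
wrist_force: [-25.2, 9.2, 3.4]
opening: 0.0214
```

```bash
python3 - <<'E'
from h import *
plan(.504,-.225,.184,-91)
p=sensors.get_obs()["ee_pos"]; print(np.degrees(np.arctan2(p[1]+.226,p[0]-.5725))%360)
E
```

```text
t 5.125 pos [ 0.568  -0.2963  0.1881] az -5.91 tilt 0.63 F [-25.2   9.2   3.4] op 0.0214
turn [85.09 -0.6   0.35] shift BEFORE turn [  5.   64.4 -70.9] AFTER turn [  4.1 -65.2 -70.2] dist 0.096 q [-28.  18.  20.  93.  -0.  68.]
266.32469758946485
```

>>> carry_out --pt "0 0 0 0 0 -3.5 10" --pt "0 0 0 0 0 0 60" --pt "0 0 0 0 0 0 60" --pt "0 0 0 0 0 0 60" --pt "0 0 0 -40 0 0 60" --pt "0 0 0 -40 0 0 60" --pt "0 0 0 0 0 0 60"

```text
time: 6.0
ee_pos: [0.5701, -0.2978, 0.2725]
tcp_rot: [-22.4, 89.7, -28.2]
wrist_force: [0.7, 0.1, -0.2]
opening: 0.0512
```

```bash
python3 - <<'E'
from h import *
plan(.4518,.1308,.12,-3)
snap("top","t3.png",(180,150,480,310),2.66); snap("scene","s3.png",(180,60,380,320),2.3)
E
```

```text
t 6.0 pos [ 0.5701 -0.2978  0.2725] az -5.82 tilt 0.33 F [ 0.7  0.1 -0.2] op 0.0512
turn [-2.82  0.3   0.13] shift BEFORE turn [ 150.7  414.7 -162. ] AFTER turn [ 152.5  421.8 -140.6] dist 0.47 q [-28.  20.  32. 102.  -0.  68.]
```

View pics/t3.png

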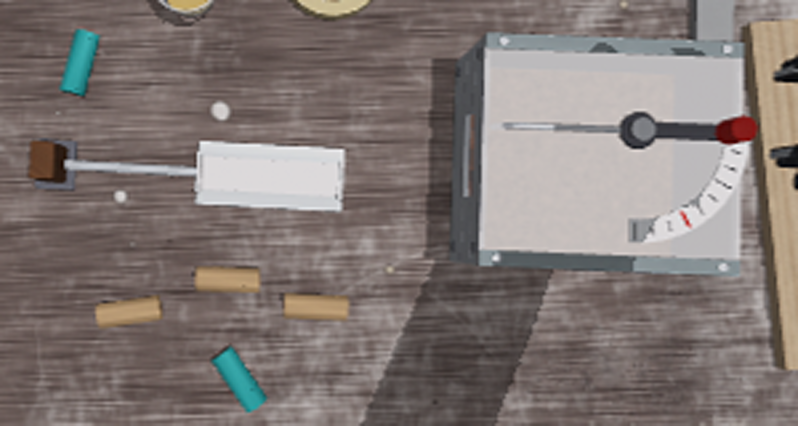

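View pics/s3.png

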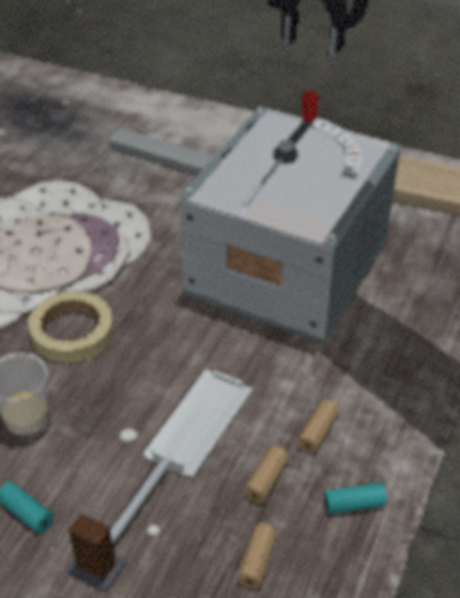

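>>> carry_out --pt "-2.8 0.3 0.1 0 0 0 60" --pt "0 0 0 0 52.5 -17.5 60" --pt "0 0 0 0 52.5 -17.5 60" --pt "0 0 0 0 52.5 -17.5 60" --pt "0 0 0 0 52.5 -17.5 60" --pt "0 0 0 0 52.5 -17.5 60" --pt "0 0 0 25 52.5 -17.5 60" --pt "0 0 0 25 52.5 -17.5 60" --pt "0 0 0 25 52.5 -17.5 60" --pt "0 0 0 60 0 0 60" --pt "0 0 0 30 0 0 60" --pt "0 0 0 0 0 0 60"

```text
time: 7.6
ee_pos: [0.4485, 0.1294, 0.1021]
tcp_rot: [-179.9, 89.4, 177.1]
wrist_force: [0.4, -0.3, 0.6]
opening: 0.0511
```

```bash
python3 - <<'E'
from h import *
plan(.4518,.1308,.005,-3)
snap("scene","s4.png",(200,160,360,320),4)
E
```

```text
t 7.6 pos [0.4485 0.1294 0.1021] az -3.0 tilt 0.61 F [ 0.4 -0.3  0.6] op 0.0511
turn [ 0.   -0.61  0.  ] shift BEFORE turn [97.1  1.6  4.3] AFTER turn [97.1  1.6  3.2] dist 0.097 q [ 16.  -6. -15.  82.   0. 109.]
```

View pics/s4.png

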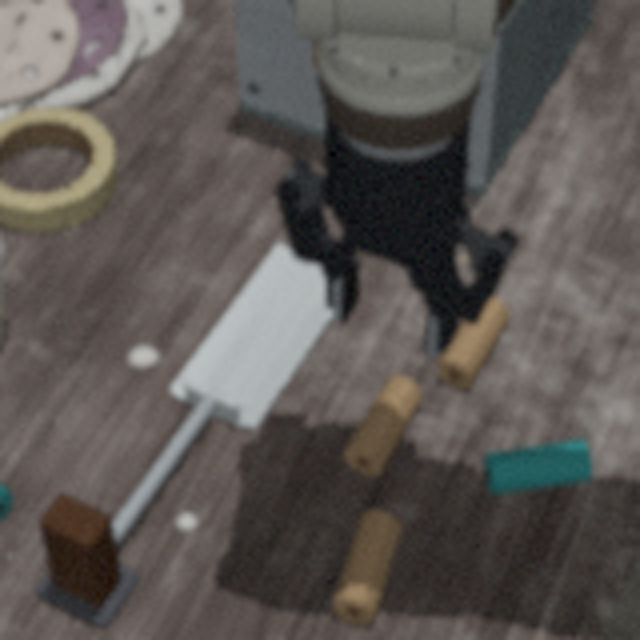

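>>> carry_out --pt "0 -0.6 0 45 1.6 3.5 60" --pt "0 0 0 45 0 0 60" --pt "0 0 0 7 0 0 60" --pt "0 0 0 0 0 0 60" --pt "0 0 0 0 0 0 10" --pt "0 0 0 0 0 0 10" --pt "0 0 0 0 0 0 10" --pt "0 0 0 0 0 0 10" --pt "0 0 0 0 0 0 10" --squeeze 25

```text
time: 8.78
ee_pos: [0.4555, 0.1317, 0.0103]
tcp_rot: [18.9, 89.5, 15.9]
wrist_force: [-0.9, -1.1, 7.1]
opening: 0.0234
```

```bash
python3 - <<'E'
from h import *
plan(.555,.120,.06,-4.3)
snap("top","t5.png",(180,150,340,310),4)
snap("scene","s5.png",(200,160,360,320),4)
E
```

```text
t 8.775 pos [0.4555 0.1317 0.0103] az -3.02 tilt 0.5 F [-0.9 -1.1  7.1] op 0.0234
turn [ 1.28  0.47 -0.17] shift BEFORE turn [-48.9  -6.3 100.4] AFTER turn [-49.7  -4.2 100.1] dist 0.112 q [ 16.  -4. -24.  70.  -0. 109.]
```

View pics/s5.png

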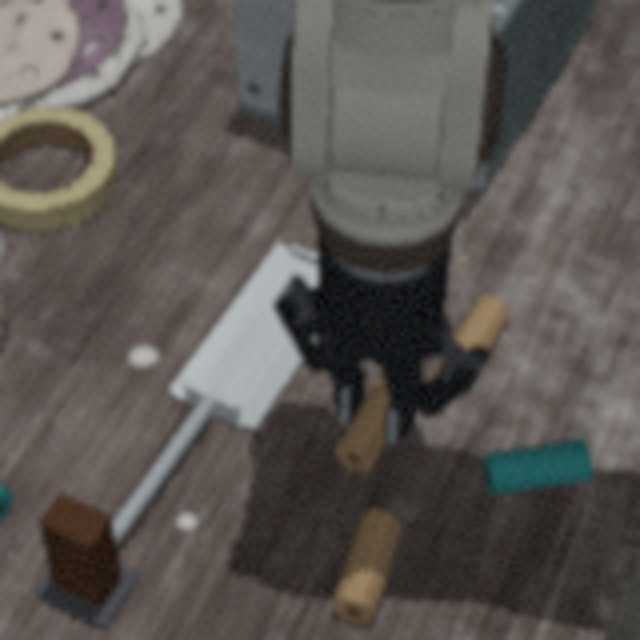

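View pics/t5.png

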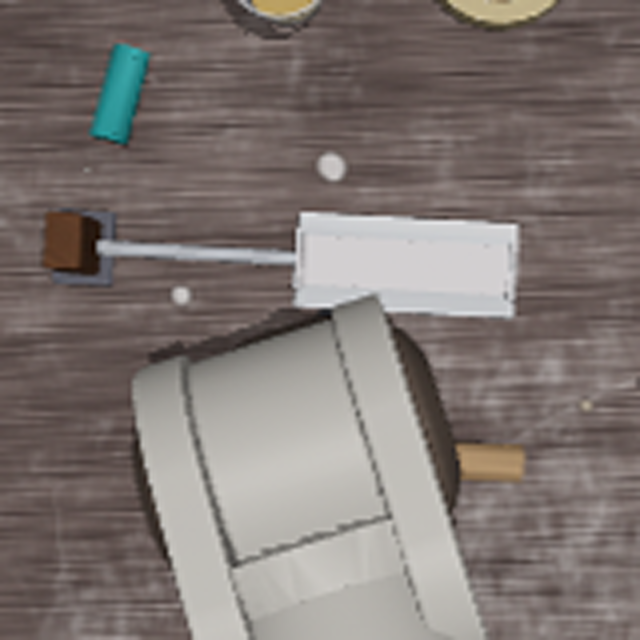

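>>> carry_out --pt "0 0 0 -2 0 0 50" --pt "0 0 0 -9 0 0 50" --pt "0 0 0 0 0 0 50" --pt "0 0 0 0 0 0 10" --pt "0 0 0 0 0 0 10" --pt "0 0 0 0 0 0 10" --pt "0 0 0 0 0 0 10" --squeeze 30

```text
time: 9.75
ee_pos: [0.4547, 0.1315, 0.0207]
tcp_rot: [18.9, 89.6, 15.9]
wrist_force: [-3.8, -1.6, 13.7]
opening: 0.0139
```

```bash
python3 - <<'E'
from h import *
plan(.555,.120,.06,-4.3)
E
```

```text
t 9.75 pos [0.4547 0.1315 0.0207] az -3.02 tilt 0.41 F [-3.8 -1.6 13.7] op 0.0139
turn [ 1.28  0.38 -0.14] shift BEFORE turn [-38.7  -6.1 101. ] AFTER turn [-39.3  -3.9 100.9] dist 0.108 q [ 16.  -5. -23.  71.  -0. 109.]
```

>>> carry_out --pt "0 0 0 0 0 0 55" --pt "0 0 0 0 0 0 55" --pt "0 0 0 12 0 0 55" --pt "0 0 0 0 0 0 55" --pt "0 0 0 0 0 0 10" --pt "0 0 0 0 0 0 10" --pt "0 0 0 0 0 0 10" --pt "0 0 0 0 0 0 10" --pt "0 0 0 0 0 0 10" --squeeze 30

```text
time: 10.88
ee_pos: [0.4543, 0.1314, 0.0073]
tcp_rot: [19.4, 89.7, 16.4]
wrist_force: [0.3, -0.3, -0.1]
opening: 0.0232
```

```bash
python3 - <<'E'
from h import *
plan(.555,.120,.06,-4.3)
E
```

```text
t 10.875 pos [0.4543 0.1314 0.0073] az -3.02 tilt 0.32 F [ 0.3 -0.3 -0.1] op 0.0232
turn [ 1.28  0.3  -0.11] shift BEFORE turn [-52.2  -6.  101.4] AFTER turn [-52.7  -3.8 101.3] dist 0.114 q [ 16.  -4. -24.  70.   0. 109.]
```

>>> carry_out --pt "0 0 0 -52 0 0 10" --pt "1.3 0 0 0 0 0 10" --pt "0 0 0 0 -2 52 10" --pt "0 0 0 0 -2 51 10" --pt "0 0 0 0 0 0 10"

```text
time: 11.5
ee_pos: [0.5582, 0.1189, 0.0576]
tcp_rot: [20.8, 89.8, 16.4]
wrist_force: [-1.5, -0.2, -0.7]
opening: 0.0228
```

```bash
python3 - <<'E'
from h import *
plan(.5575,.1205,.0103,-4.3)
snap("scene","s6.png",(200,160,360,320),4)
snap("top","t6.png",(180,150,340,310),4)
E
```

```text
t 11.5 pos [0.5582 0.1189 0.0576] az -4.41 tilt 0.21 F [-1.5 -0.2 -0.7] op 0.0228
turn [-0.11  0.19 -0.07] shift BEFORE turn [47.3  1.4 -1. ] AFTER turn [47.3  1.5 -0.8] dist 0.047 q [ 12.   8.  -6.  76.   0. 106.]
```

View pics/s6.png

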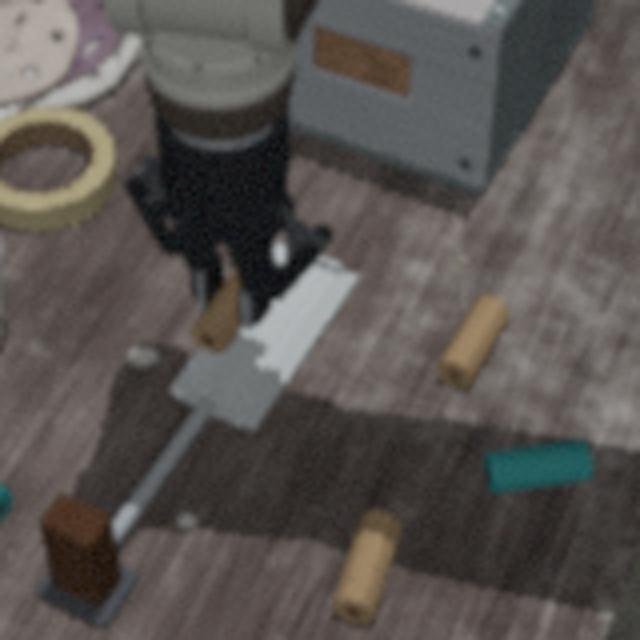

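View pics/t6.png

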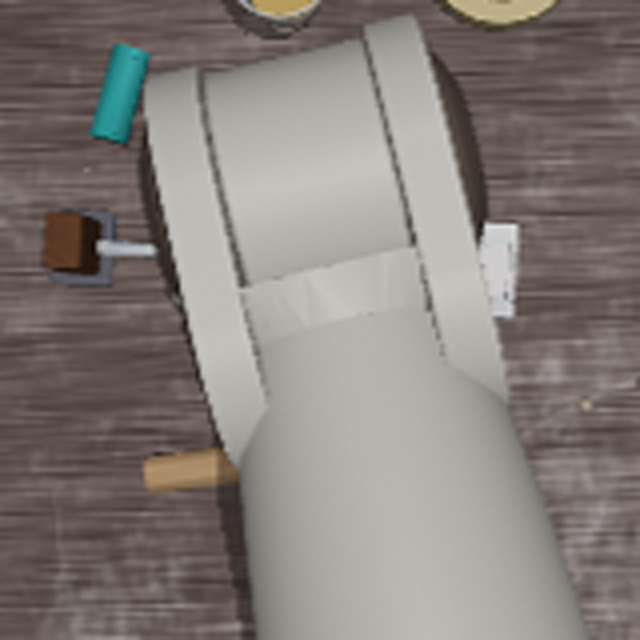

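```bash
python3 - <<'E'
from h import *
o=np.array([200,160])
f=lambda c:(np.array(c)+.5)/4-.5+o
print("blank end",unproj("scene",f([(210,337)]),.0623))
print("tray RL,RR,FR",unproj("scene",f([(172,392),(250,430),(358,275)]),.006))
print("blank left: ",unproj("scene",f([(355,610),(382,515)]),.012),)
E
```

```text
blank end [[0.55841775 0.14862156 0.0623    ]]
tray RL,RR,FR [[0.58332338 0.15924916 0.006     ]
 [0.52482634 0.16621703 0.006     ]
 [0.5117556  0.02003817 0.006     ]]
blank left:  [[0.41459964 0.25992678 0.012     ]
 [0.42414845 0.19473488 0.012     ]]
```

>>> carry_out --pt "0 0 0 0 3 -2.5 10" --pt "0 0 0 30 0 0 10" --pt "0 0 0 12 0 0 10" --pt "0 0 0 4 0 0 10" --pt "0 0 0 0 0 0 10"

```text
time: 12.22
ee_pos: [0.5544, 0.123, 0.0144]
tcp_rot: [20.6, 89.6, 16.3]
wrist_force: [1.0, -0.0, -0.3]
opening: 0.0231
```

```bash
python3 - <<'E'
from h import *
plan(.5575,.1205,.0103,-4.3)
snap("scene","s7.png",(200,160,360,320),4)
E
```

```text
t 12.225 pos [0.5544 0.123  0.0144] az -4.31 tilt 0.35 F [ 1.  -0.  -0.3] op 0.0231
turn [-0.01  0.33 -0.12] shift BEFORE turn [ 4.1 -2.2  3.2] AFTER turn [ 4.1 -2.2  3.2] dist 0.006 q [ 12.   9. -10.  71.   0. 107.]
```

View pics/s7.png

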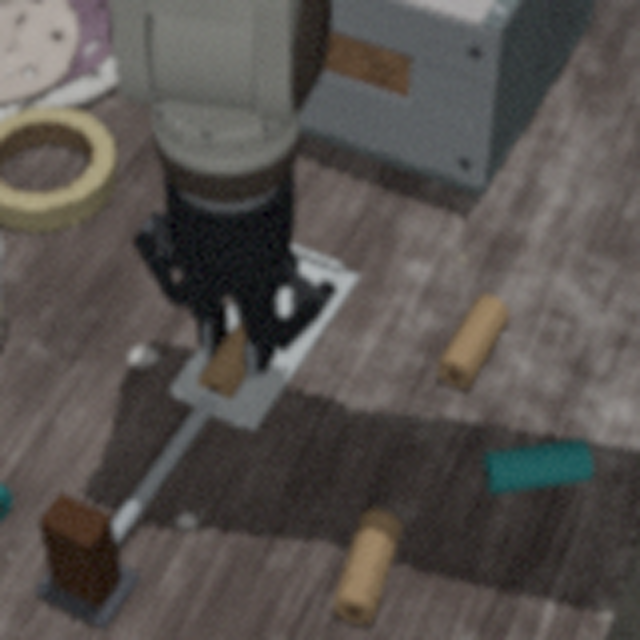

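>>> carry_out --pt "0 0 0 3 0 0 10" --pt "0 0 0 0 0 0 10"

```text
time: 12.52
ee_pos: [0.5545, 0.1228, 0.0109]
tcp_rot: [20.7, 89.7, 16.4]
wrist_force: [0.1, -0.1, -0.7]
opening: 0.0231
```

>>> carry_out --pt "0 0 0 0 0 0 40" --pt "0 0 0 0 0 0 40" --pt "0 0 0 -30 0 0 40" --pt "0 0 0 -60 0 0 40" --pt "0 0 0 -20 0 0 50" --pt "0 0 0 0 0 0 50"

```text
time: 13.28
ee_pos: [0.5548, 0.1228, 0.1227]
tcp_rot: [19.3, 89.5, 15.0]
wrist_force: [0.6, 1.0, -1.1]
opening: 0.043
```

```bash
python3 - <<'E'
from h import *
plan(.4245,.0448,.1,-3.9)
snap("scene","s8.png",(200,160,360,320),4)
E
```

```text
t 13.275 pos [0.5548 0.1228 0.1227] az -4.32 tilt 0.52 F [ 0.6  1.  -1.1] op 0.043
turn [-0.42  0.49 -0.17] shift BEFORE turn [  21.3  -87.7 -124.3] AFTER turn [  22.7  -86.7 -124.7] dist 0.154 q [ 12.   6.  -1.  83.   0. 107.]
```

View pics/s8.png

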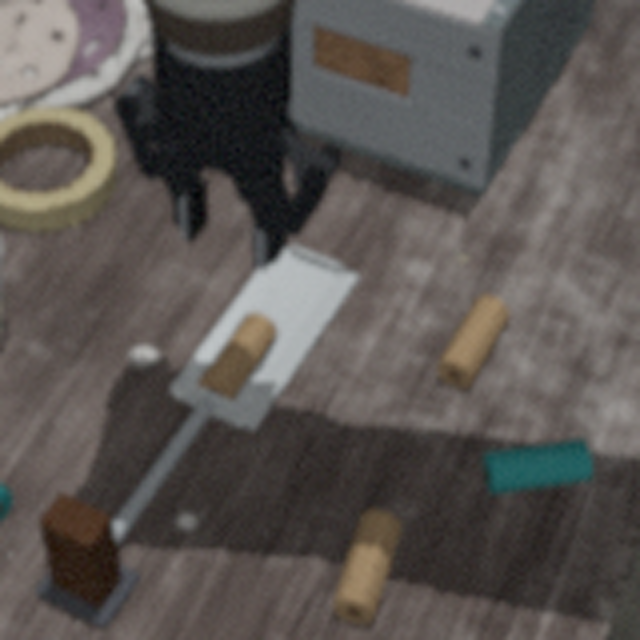

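>>> carry_out --pt "-0.4 0.5 -0.2 0 0 0 50" --pt "0 0 0 7 -29 -41.5 50" --pt "0 0 0 7 -29 -41.5 50" --pt "0 0 0 7 -29 -41.5 50" --pt "0 0 0 50 0 0 50" --pt "0 0 0 35 0 0 50" --pt "0 0 0 0 0 0 50"

```text
time: 14.2
ee_pos: [0.4206, 0.0439, 0.0123]
tcp_rot: [-165.0, 89.4, -168.9]
wrist_force: [0.0, -0.1, -0.0]
opening: 0.0425
```

```bash
python3 - <<'E'
from h import *
plan(.4245,.0448,.0073,-3.9)
snap("scene","s9.png",(200,160,360,320),4)
E
```

```text
t 14.2 pos [0.4206 0.0439 0.0123] az -3.91 tilt 0.59 F [ 0.  -0.1 -0. ] op 0.0425
turn [-0.01 -0.57  0.15] shift BEFORE turn [5.  1.2 3.8] AFTER turn [5.  1.2 3.8] dist 0.006 q [  6. -10. -29.  72.  -0. 100.]
```

View pics/s9.png

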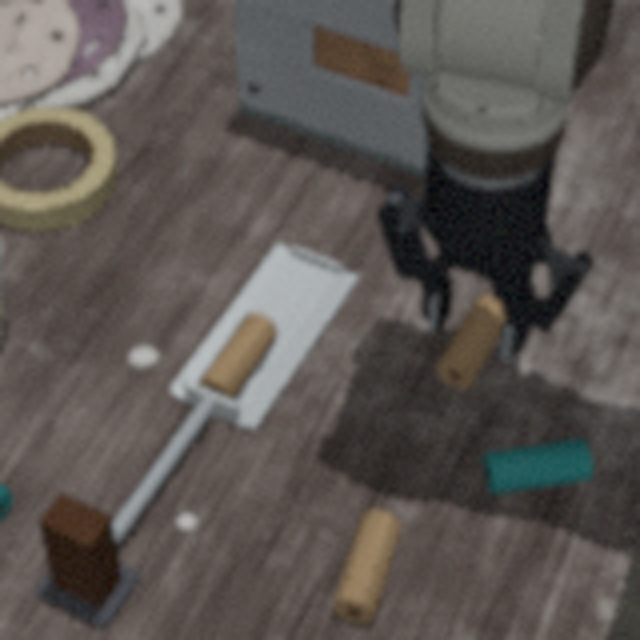

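>>> carry_out --pt "0 -0.5 0 5 1 4 50" --pt "0 0 0 0 0 0 10" --pt "0 0 0 0 0 0 10" --pt "0 0 0 0 0 0 10" --pt "0 0 0 0 0 0 10" --pt "0 0 0 0 0 0 10" --squeeze 30

```text
time: 15.0
ee_pos: [0.428, 0.0451, 0.0112]
tcp_rot: [-8.5, 89.6, -12.4]
wrist_force: [0.2, 1.2, 6.2]
opening: 0.023
```

```bash
python3 - <<'E'
from h import *
plan(.551,.054,.0583,-4.3)
E
```

```text
t 15.0 pos [0.428  0.0451 0.0112] az -3.91 tilt 0.4 F [0.2 1.2 6.2] op 0.023
turn [0.39 0.4  0.06] shift BEFORE turn [-46.2  17.2 122.4] AFTER turn [-47.1  18.1 121.9] dist 0.132 q [  6. -10. -29.  71.  -0. 100.]
```

>>> carry_out --pt "0 0 0 -47 0 0 10" --pt "0.4 0.4 0 0 0 0 10" --pt "0 0 0 0 9.5 60 10" --pt "0 0 0 0 9.5 60 10" --pt "0 0 0 0 0 0 10" --pt "0 0 0 0 0 0 10"

```text
time: 15.75
ee_pos: [0.5473, 0.0548, 0.0559]
tcp_rot: [-155.6, 89.7, -159.9]
wrist_force: [-0.4, -0.8, -0.6]
opening: 0.0223
```

```bash
python3 - <<'E'
from h import *
plan(.5494,.055,.0145,-4.3)
snap("scene","s10.png",(200,160,360,320),4)
E
```

```text
t 15.75 pos [0.5473 0.0548 0.0559] az -4.32 tilt 0.27 F [-0.4 -0.8 -0.6] op 0.0223
turn [-0.02 -0.25  0.11] shift BEFORE turn [41.4  0.4  2.2] AFTER turn [41.4  0.3  2.1] dist 0.041 q [  6.   6.  -9.  76.  -0. 100.]
```

View pics/s10.png

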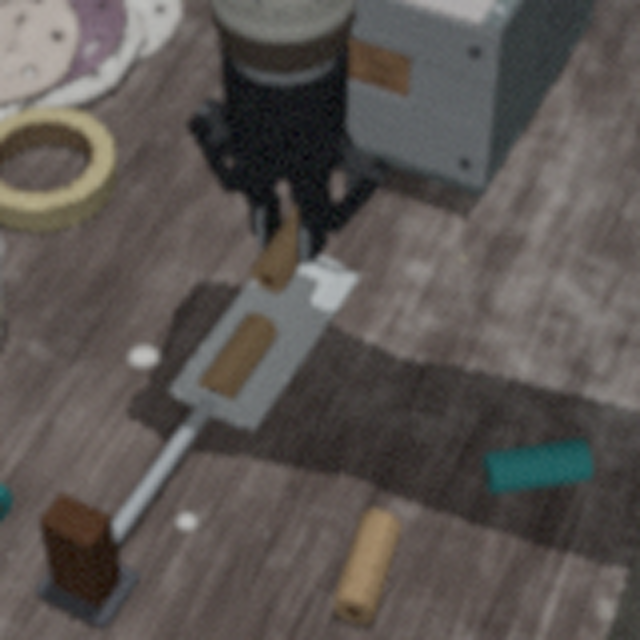

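>>> carry_out --pt "0 0 0 30 0.5 1.5 10" --pt "0 0 0 9 0 0 10" --pt "0 0 0 3 0 0 10" --pt "0 0 0 0 0 0 10" --pt "0 0 0 0 0 0 10"

```text
time: 16.42
ee_pos: [0.5501, 0.0553, 0.0161]
tcp_rot: [-104.5, 89.9, -108.9]
wrist_force: [0.0, -0.0, -1.3]
opening: 0.0227
```

```bash
python3 - <<'E'
from h import *
plan(.5494,.055,.0145,-4.3)
snap("scene","s11.png",(200,160,360,320),4)
E
```

```text
t 16.425 pos [0.5501 0.0553 0.0161] az -4.32 tilt 0.07 F [ 0.  -0.  -1.3] op 0.0227
turn [-0.02 -0.02  0.07] shift BEFORE turn [ 1.6 -0.3 -0.7] AFTER turn [ 1.6 -0.4 -0.7] dist 0.002 q [  6.   7. -12.  71.  -0. 100.]
```

View pics/s11.png

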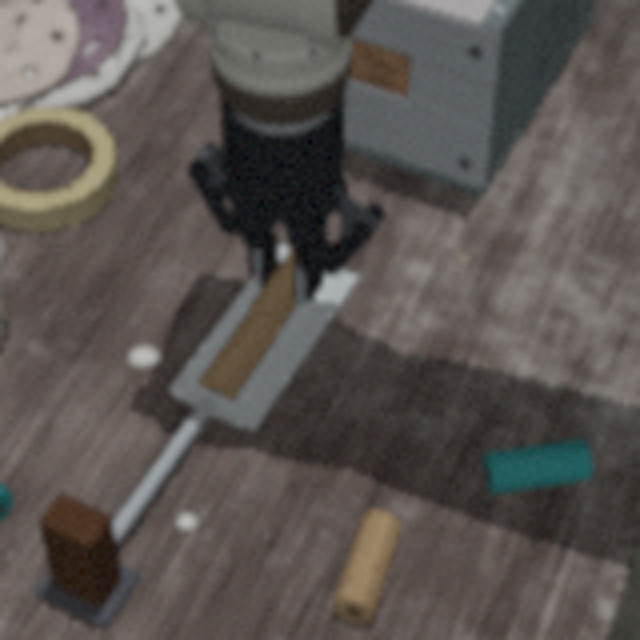

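Lower 1.5 more, release, rise and move back toward the handle.

>>> carry_out --pt "0 0 0 1.5 0 0 10" --pt "0 0 0 0 0 0 40" --pt "0 0 0 0 0 0 40" --pt "0 0 0 -30 0 0 40" --pt "0 0 0 -60 0 0 50" --pt "0 0 0 -40 0 0 70" --pt "0 0 0 0 0 0 70"

```text
time: 17.35
ee_pos: [0.5515, 0.0556, 0.1473]
tcp_rot: [-6.3, 89.8, -10.6]
wrist_force: [-0.2, 0.1, -0.7]
opening: 0.0597
```

```bash
python3 - <<'E'
from h import *
plan(.5705,.3005,.12,-94.3)
snap("scene","s12.png",(200,160,360,320),4)
E
```

```text
t 17.35 pos [0.5515 0.0556 0.1473] az -4.32 tilt 0.23 F [-0.2  0.1 -0.7] op 0.0597
turn [89.98  0.2  -0.16] shift BEFORE turn [ 27.1 245.6   0.4] AFTER turn [  27.3    0.6 -245.6] dist 0.247 q [  6.   4.   0.  86.  -0. 100.]
```

View pics/s12.png

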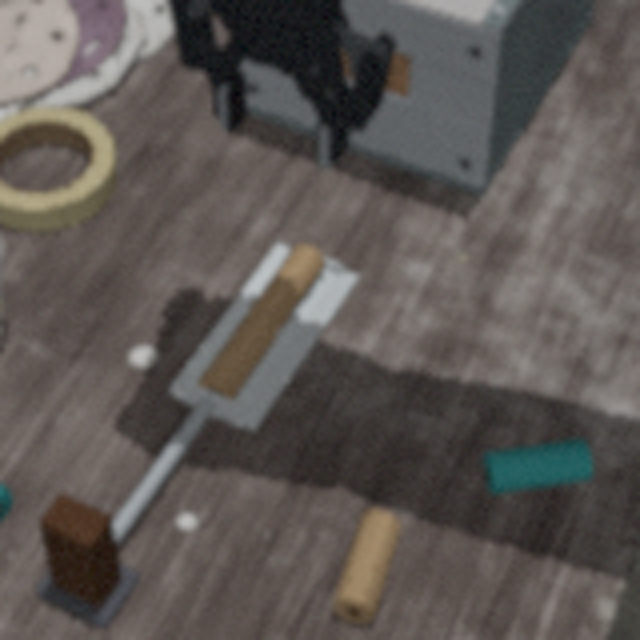

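>>> carry_out --pt "0 0 0 0 61 0 80" --pt "0 0 0 0 61 0 80" --pt "0 0 0 0 61 0 80" --pt "0 0 0 0 61 0 80" --pt "-10 0 0 0 0 0 80" --pt "-10 0 0 0 0 0 80" --pt "-10 0 0 0 0 0 80" --pt "-10 0 0 0 0 0 80" --pt "-10 0 0 0 0 0 80" --pt "-10 0 0 0 0 0 80" --pt "-10 0 0 0 0 0 80" --pt "-10 0 0 0 0 0 80"

```text
time: 18.9
ee_pos: [0.5676, 0.2984, 0.1411]
tcp_rot: [135.9, 89.7, -148.1]
wrist_force: [-0.5, -0.1, 0.1]
opening: 0.068
```

>>> carry_out --pt "-10 0 0 0 0 0 80" --pt "0 0 0 0 0 0 80"

```text
time: 19.15
ee_pos: [0.5677, 0.2985, 0.1415]
tcp_rot: [126.3, 89.7, -148.1]
wrist_force: [-0.2, -1.0, -0.6]
opening: 0.0681
```

```bash
python3 - <<'E'
from h import *
plan(.5705,.3005,.031,85.7)
snap("scene","s13.png",(160,160,320,320),4)
snap("top","t13.png",(180,150,340,310),4)
E
```

```text
t 19.15 pos [0.5677 0.2985 0.1415] az 85.61 tilt 0.27 F [-0.2 -1.  -0.6] op 0.0681
turn [-0.09 -0.16 -0.22] shift BEFORE turn [110.5  -3.    2.5] AFTER turn [110.5  -2.6   2.2] dist 0.111 q [28. 17. 14. 87. -0. 32.]
```

View pics/s13.png

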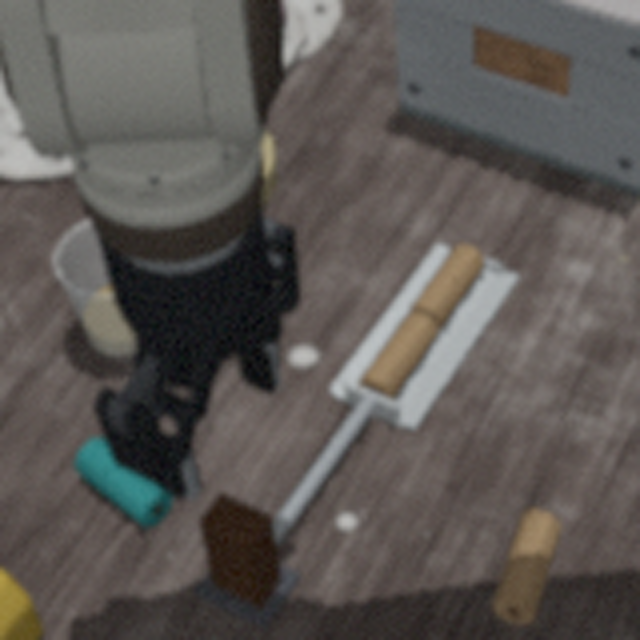

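View pics/t13.png

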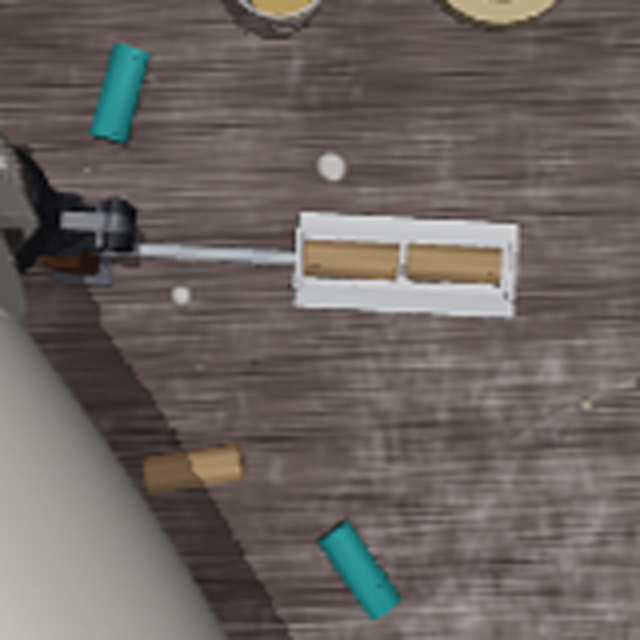

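>>> carry_out --pt "0 0 0 50 -2.2 2.2 70" --pt "0 0 0 45 0 0 70" --pt "0 0 0 15 0 0 70" --pt "0 0 0 0 0 0 70" --pt "0 0 0 0 0 0 70"

```text
time: 19.88
ee_pos: [0.5714, 0.3011, 0.0355]
tcp_rot: [-90.0, 90.0, -4.3]
wrist_force: [-1.1, -0.5, -0.2]
opening: 0.0599
```

```bash
python3 - <<'E'
from h import *
plan(.570,.3005,.031,85.7)
snap("scene","s14.png",(160,180,280,320),4)
E
```

```text
t 19.875 pos [0.5714 0.3011 0.0355] az 85.64 tilt 0.04 F [-1.1 -0.5 -0.2] op 0.0599
turn [-0.06 -0.    0.04] shift BEFORE turn [ 4.5  1.4 -0.7] AFTER turn [ 4.5  1.4 -0.7] dist 0.005 q [28. 19.  4. 76. -0. 32.]
```

View pics/s14.png

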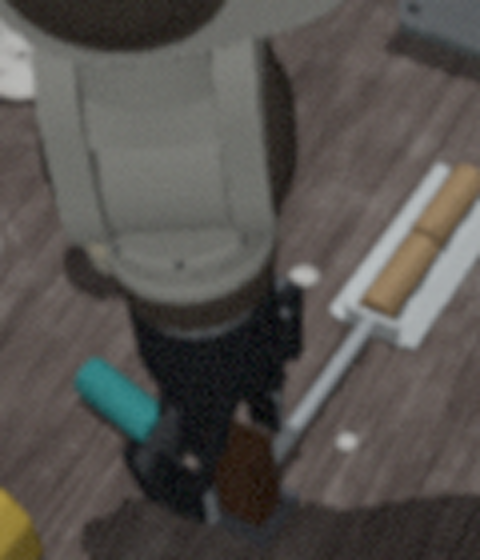

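>>> carry_out --pt "0 0 0 4.5 1 0 70" --pt "0 0 0 0 0 0 5" --pt "0 0 0 0 0 0 5" --pt "0 0 0 0 0 0 5" --pt "0 0 0 0 0 0 5" --pt "0 0 0 0 0 0 5" --pt "0 0 0 0 0 0 5" --squeeze 60

```text
time: 20.8
ee_pos: [0.5696, 0.3007, 0.0291]
tcp_rot: [134.2, 89.9, -140.1]
wrist_force: [-0.9, -0.9, 4.4]
opening: 0.0237
```

```bash
python3 - <<'E'
from h import *
plan(.570,.3005,.031,85.7)
E
```

```text
t 20.8 pos [0.5696 0.3007 0.0291] az 85.68 tilt 0.11 F [-0.9 -0.9  4.4] op 0.0237
turn [-0.02 -0.07 -0.08] shift BEFORE turn [-1.9 -0.5 -0.2] AFTER turn [-1.9 -0.5 -0.2] dist 0.002 q [28. 19.  4. 75. -0. 32.]
```

>>> carry_out --pt "0 0 0 -10 0 0 5" --pt "0 0 0 -10 0 0 5" --pt "0 0 0 -15 0 0 5" --pt "0 0 0 -20 0 0 5" --pt "0 0 0 -15 0 0 5" --pt "0 0 0 -6 0 0 5" --pt "0 0 0 0 0 0 5" --squeeze 100

```text
time: 21.68
ee_pos: [0.5697, 0.3009, 0.1051]
tcp_rot: [133.2, 89.9, -141.1]
wrist_force: [-0.2, 0.5, -2.9]
opening: 0.0229
```

```bash
python3 - <<'E'
from h import *
plan(.5816,.225,.105,86.2)
print(sensors.get_obs()["torque"])
snap("scene","s15.png",(160,100,360,320),3)
E
```

```text
t 21.675 pos [0.5697 0.3009 0.1051] az 85.68 tilt 0.1 F [-0.2  0.5 -2.9] op 0.0229
turn [-0.52 -0.07 -0.07] shift BEFORE turn [  0.2 -17.6 -74.8] AFTER turn [  0.1 -16.9 -74.9] dist 0.077 q [28. 17. 11. 83. -0. 32.]
[ 0.25795851 -0.0212539   0.02849302]
```

View pics/s15.png

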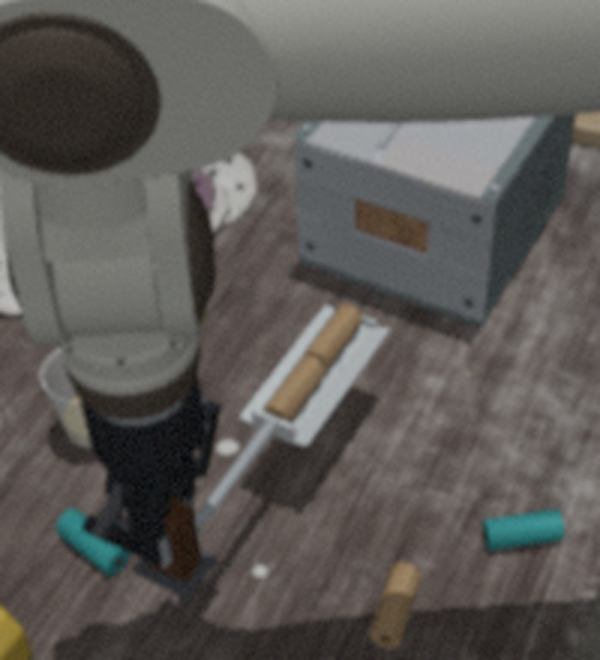

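>>> carry_out --pt "-0.5 0 0 0 -4 -15 5" --pt "0 0 0 0 -5 -20 5" --pt "0 0 0 0 -5 -20 5" --pt "0 0 0 0 -3 -15 5" --pt "0 0 0 0 0 -5 5" --pt "0 0 0 0 0 0 5"

```text
time: 22.48
ee_pos: [0.5814, 0.2245, 0.105]
tcp_rot: [127.0, 89.9, -146.8]
wrist_force: [1.3, 0.2, -2.8]
opening: 0.023
```

```bash
python3 - <<'E'
from h import *
plan(.5816,.225,.105,86.2)
snap("scene","s16.png",(210,120,330,260),5)
snap("top","t16.png",(230,155,390,275),5)
E
```

```text
t 22.475 pos [0.5814 0.2245 0.105 ] az 86.15 tilt 0.12 F [ 1.3  0.2 -2.8] op 0.023
turn [-0.05 -0.07 -0.09] shift BEFORE turn [-0.  -0.2  0.5] AFTER turn [-0.  -0.2  0.5] dist 0.001 q [21. 14.  7. 83. -0. 25.]
```

View pics/s16.png

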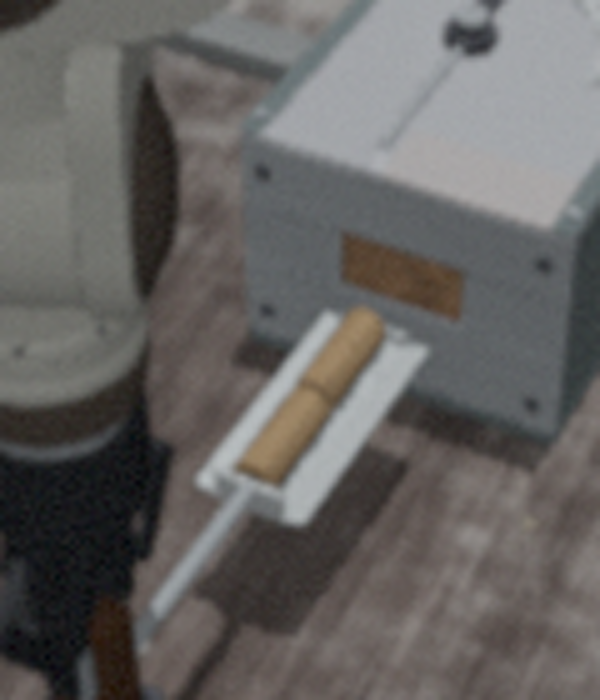

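View pics/t16.png

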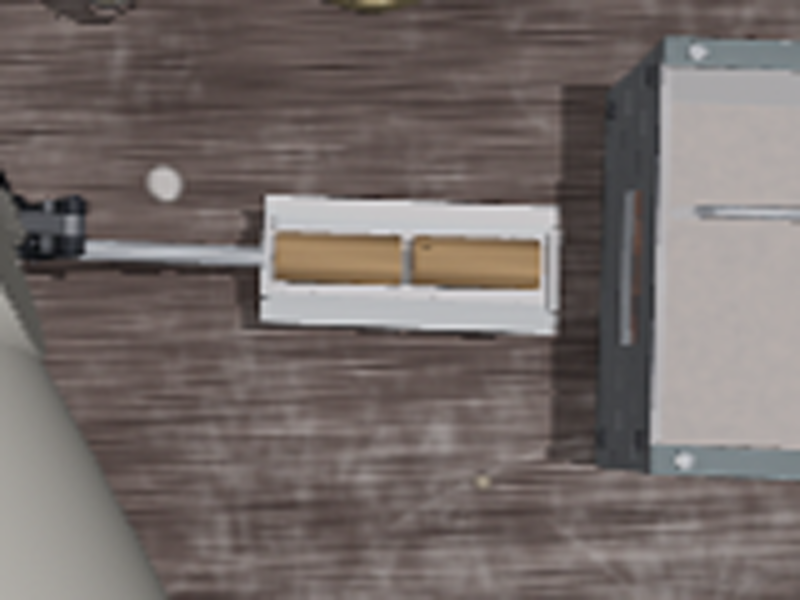

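```bash
cat > fit.py <<'E'
from h import *
from scipy.optimize import least_squares
def f5(c,o,k=5): return (np.array(c,float)+.5)/k-.5+np.array(o)
def fit(topc,topo,sc,so,k=5,kt=5):
    B=np.array([[.142,.031,.006],[.287,.031,.006],[.287,-.031,.006],[.142,-.031,.006]])
    t=f5(topc,topo,kt); s=f5(sc,so,k)
    def w(p):
        R=Ro.from_euler("ZYX",[p[3],p[4],0],degrees=True); return R.apply(B)+p[:3]
    res=lambda p:np.r_[(proj("top",w(p))-t).ravel(),(proj("scene",w(p))-s).ravel()]
    r=least_squares(res,[.58,.2,.075,-94,0],x_scale=[.01,.01,.01,1,1])
    print("boat origin",r.x[:3].round(4),"yaw",r.x[3].round(2),"pitch",r.x[4].round(2),"cost",r.cost.round(2)); print(r.fun.round(1))
    return r.x
if __name__=="__main__":
    # order RL(+y boat side), FL, FR, RR ; boat +y = world +x
    fit([(264,196),(558,208),(555,335),(261,321)],(230,155),[(197,485),(330,311),(430,348),(303,525)],(210,120))
    port=np.array([[-.11,.038,.11],[-.11,-.038,.11],[-.11,-.038,.068],[-.11,.038,.068]])
    s=f5([(343,232),(465,272),(460,320),(342,280)],(210,120))
    tp=f5([(628,190),(628,345)],(230,155))
    top8=f5([(667,38),(652,470)],(230,155))
    P2=np.array([[-.11,.038,.068],[-.11,-.038,.068]]);P3=np.array([[-.11,.1,.16],[-.11,-.1,.16]])
    w=lambda p,b: Ro.from_euler("Z",p[2],degrees=True).apply(b)+[p[0],p[1],0]
    for n,f in (("scene port",lambda p:(proj("scene",w(p,port))-s).ravel()),("top sill",lambda p:(proj("top",w(p,P2))-tp).ravel()),("top edge",lambda p:(proj("top",w(p,P3))-top8).ravel())):
        r=least_squares(f,[.554,-.2057,-93.8],x_scale=[.01,.01,1]); c=w(r.x,np.array([[-.11,0,.089]]))[0]; print(n,"port centre",c.round(4),"yaw",r.x[2].round(1),r.fun.round(1))
E
python3 fit.py
```

```text
boat origin [0.581  0.2239 0.0676] yaw -94.19 pitch -0.78 cost 1.78
[ 0.6  0.7  0.3  0.7 -0.   0.3  0.1  0.5 -0.5 -0.2 -0.7  0.1 -0.7 -0.2
 -0.6  0.1]
scene port port centre [ 0.5589 -0.0965  0.089 ] yaw -94.0 [-0.3 -1.   0.  -0.7  0.4  1.  -0.1  0.7]
top sill port centre [ 0.5629 -0.0989  0.089 ] yaw -92.2 [-0.   0.3  0.  -0.3]
top edge port centre [ 0.5629 -0.097   0.089 ] yaw -94.2 [ 0.  -0.7 -0.   0.7]
```

```bash
python3 - <<'E'
from fit import *
# initial: top crop c1 (180,180)x5 ; scene crop c3 (200,210)x5
fit([(375,115),(649,130),(641,246),(368,232)],(180,180),[(213,238),(350,54),(449,92),(317,286)],(200,210))
E
```

```text
boat origin [ 0.5696  0.2993 -0.0077] yaw -94.85 pitch -0.65 cost 1.36
[ 0.4  0.6 -0.1  0.5  0.2  0.6  0.4  0.3 -0.5  0.1 -0.6 -0.2 -0.6  0.1
 -0.5 -0.2]
```

>>> carry_out --pt "0.15 0 0 0 -2 -10 5" --pt "0 0 0 0 0 -13 5" --pt "0 0 0 0 0 -7 5" --pt "0 0 0 0 0 0 5" --pt "0 0 0 0 0 0 5"

```text
time: 23.2
ee_pos: [0.5814, 0.1948, 0.105]
tcp_rot: [127.5, 89.9, -146.5]
wrist_force: [0.2, -0.7, -2.9]
opening: 0.0231
```

```bash
python3 - <<'E'
from h import *
plan(.5816,.194,.105,86.0)
snap("scene","s17.png",(230,120,330,240),6)
snap("top","t17.png",(250,165,370,265),6)
E
```

```text
t 23.2 pos [0.5814 0.1948 0.105 ] az 86.02 tilt 0.12 F [ 0.2 -0.7 -2.9] op 0.0231
turn [ 0.02 -0.07 -0.09] shift BEFORE turn [-0.  -0.3 -0.7] AFTER turn [-0.  -0.3 -0.7] dist 0.001 q [19. 13.  5. 82. -0. 23.]
```

View pics/s17.png

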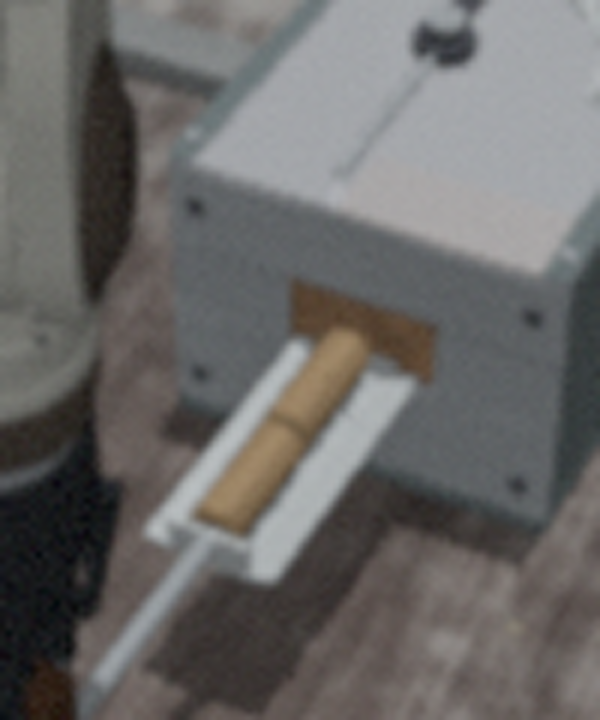

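View pics/t17.png

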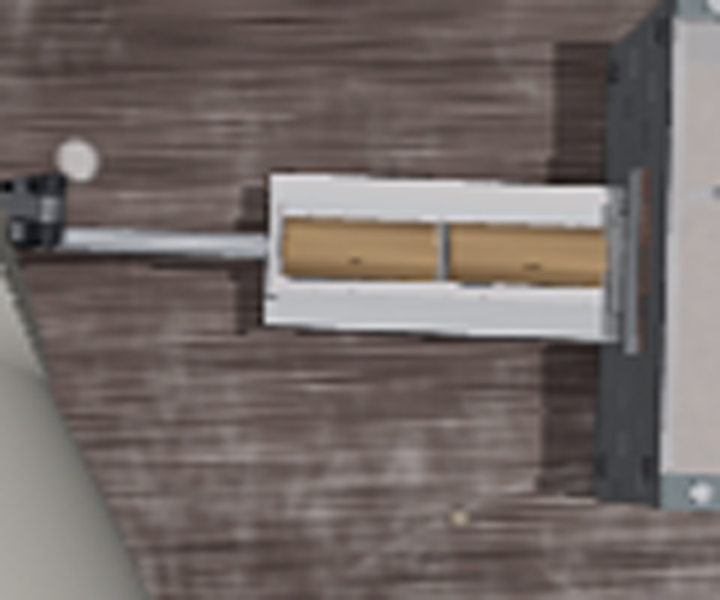

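>>> carry_out --pt "0 0 0 0 -1 -3 5" --pt "0 0 0 0 0 -8 5" --pt "0 0 0 0 0 -8 5" --pt "0 0 0 0 0 -6 5" --pt "0 0 0 0 0 0 5"

```text
time: 23.92
ee_pos: [0.5806, 0.1691, 0.105]
tcp_rot: [131.9, 89.9, -142.2]
wrist_force: [-0.1, 0.1, -3.0]
opening: 0.0226
```

```bash
python3 - <<'E'
from h import *
plan(.5682,.0072,.105,86.0)
snap("scene","s18.png",(230,120,330,240),6)
snap("top","t18.png",(250,165,370,265),6)
E
```

```text
t 23.925 pos [0.5806 0.1691 0.105 ] az 85.99 tilt 0.13 F [-0.1  0.1 -3. ] op 0.0226
turn [-0.01 -0.09 -0.1 ] shift BEFORE turn [   0.2    1.  -162.4] AFTER turn [   0.     1.1 -162.4] dist 0.162 q [16. 12.  4. 82. -0. 20.]
```

View pics/s18.png

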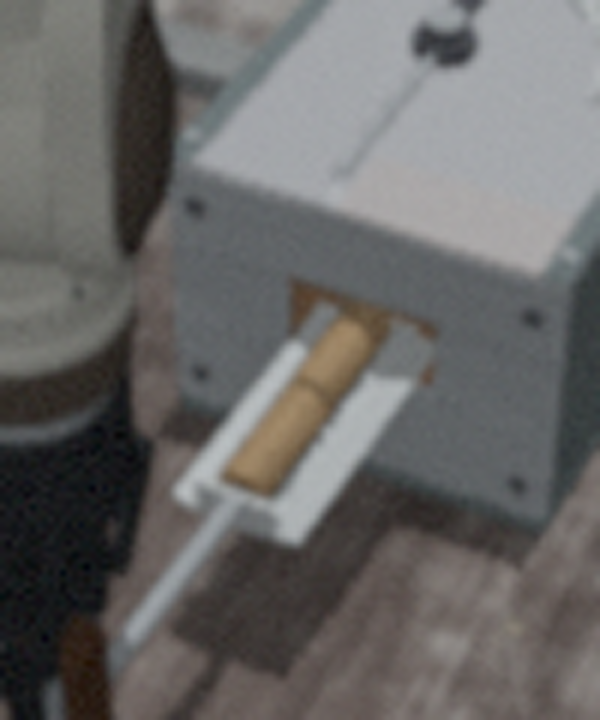

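View pics/t18.png

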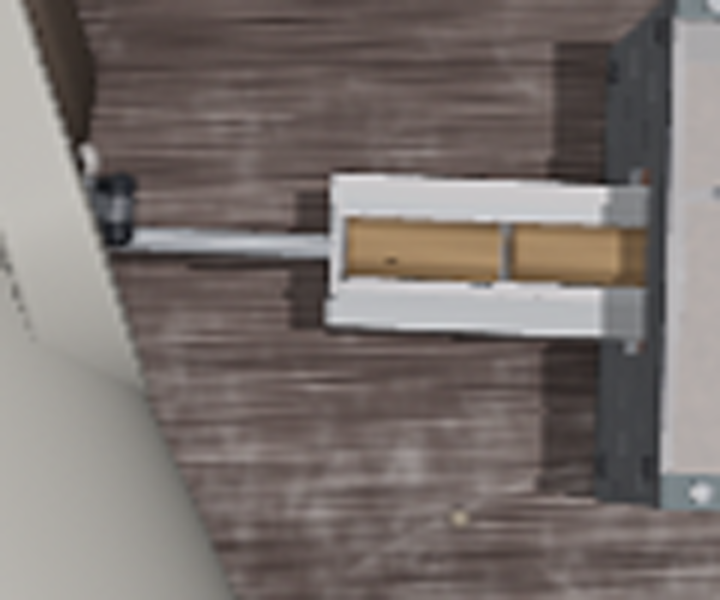

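>>> carry_out --pt "0 0 0 0 0 -10 5" --pt "0 0 0 0 0 -15 5" --pt "0 0 0 0 0 -20 5" --pt "0 0 0 0 0.5 -20 5" --pt "0 0 0 0 0 -20 5" --pt "0 0 0 0 0 -10 5" --pt "0 0 0 0 0 0 5"

```text
time: 24.9
ee_pos: [0.5735, 0.0742, 0.1052]
tcp_rot: [129.8, 89.9, -144.2]
wrist_force: [-0.2, 0.1, -3.1]
opening: 0.0231
```

```bash
python3 - <<'E'
from h import *
plan(.5682,.0072,.105,86.0)
snap("scene","s19.png",(230,120,330,240),6)
snap("top","t19.png",(250,165,370,265),6)
E
```

```text
t 24.9 pos [0.5735 0.0742 0.1052] az 85.96 tilt 0.12 F [-0.2  0.1 -3.1] op 0.0231
turn [-0.04 -0.08 -0.09] shift BEFORE turn [  0.2   0.6 -67.2] AFTER turn [  0.2   0.6 -67.2] dist 0.067 q [ 7.  8. -0. 82. -0. 11.]
```

View pics/s19.png

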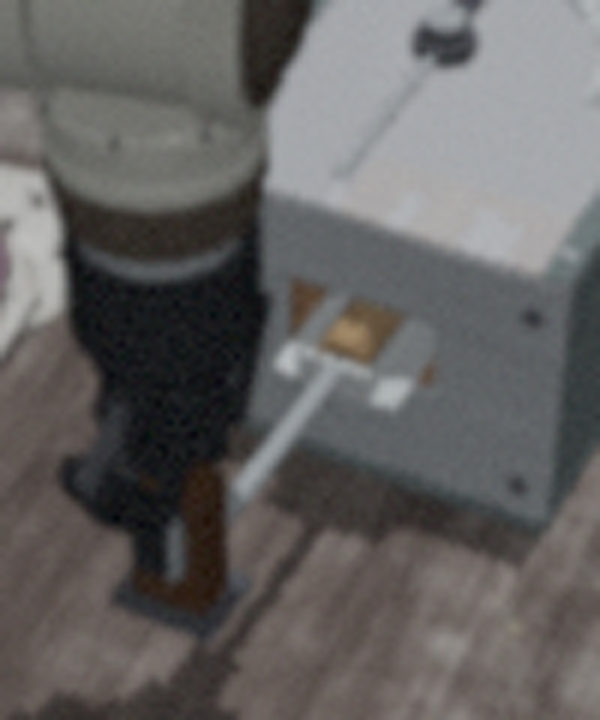

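View pics/t19.png

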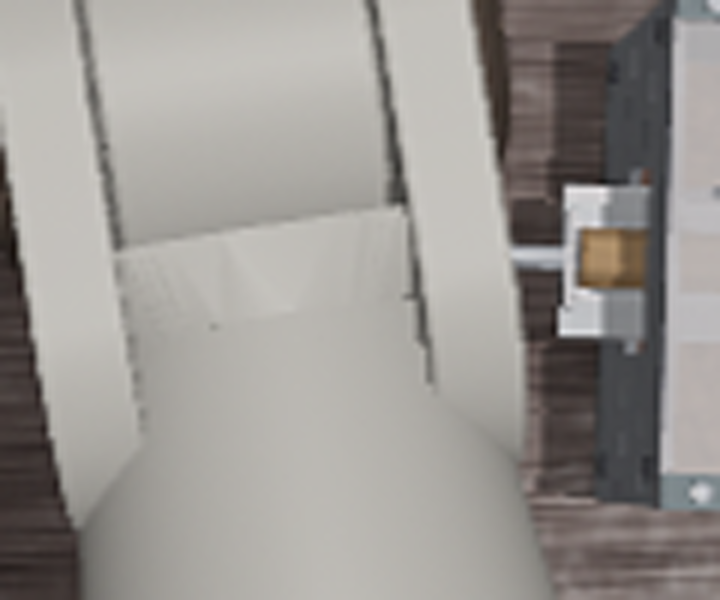

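>>> carry_out --pt "0 0 0 0 0.5 -15 5" --pt "0 0 0 0 0 -20 5" --pt "0 0 0 0 0 -20 5" --pt "0 0 0 0 0 -12 5" --pt "0 0 0 0 0 0 5"

```text
time: 25.62
ee_pos: [0.5683, 0.007, 0.1052]
tcp_rot: [129.4, 89.9, -144.7]
wrist_force: [-0.2, -0.5, -2.8]
opening: 0.0229
```

```bash
python3 - <<'E'
from h import *
plan(.5682,.0072,.105,86.0)
snap("scene","s20.png",(180,70,380,250),4)
snap("top","t20.png",(250,150,480,290),3)
E
```

```text
t 25.625 pos [0.5683 0.007  0.1052] az 85.93 tilt 0.13 F [-0.2 -0.5 -2.8] op 0.0229
turn [-0.07 -0.08 -0.1 ] shift BEFORE turn [0.2 0.1 0.2] AFTER turn [0.2 0.1 0.2] dist 0.0 q [ 1.  7. -2. 81. -0.  5.]
```

View pics/s20.png

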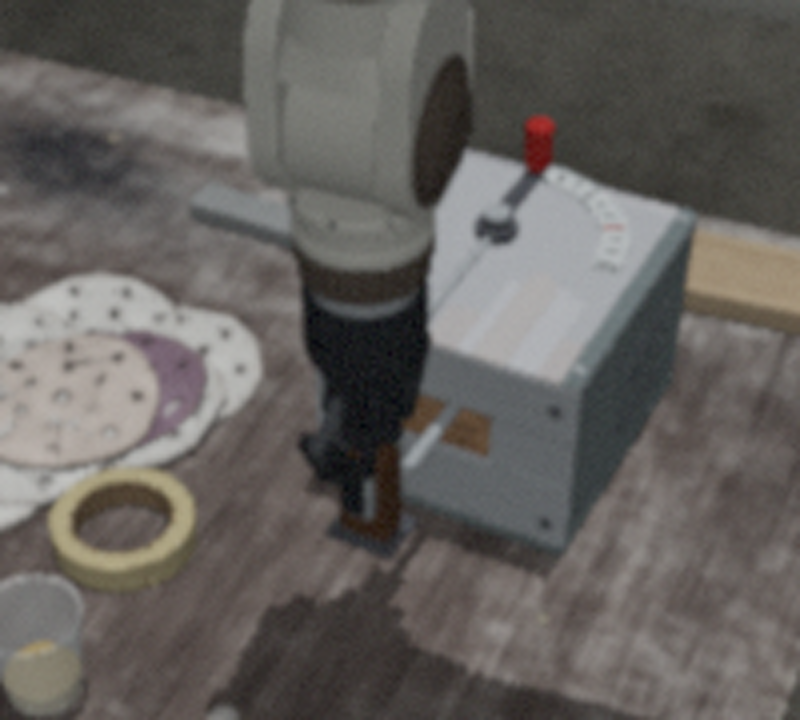

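View pics/t20.png

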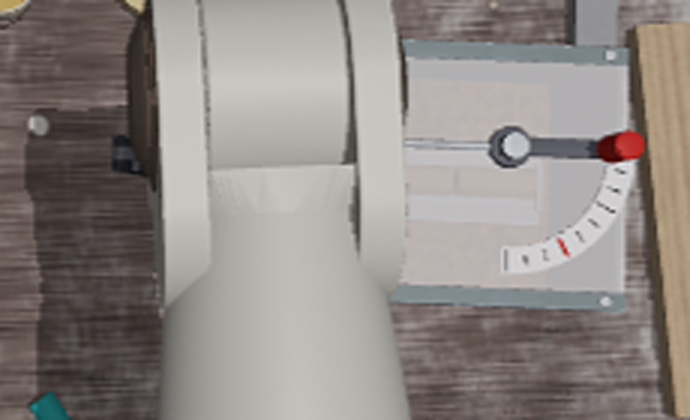

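>>> carry_out --pt "0 0 -7 0.1 1.8 0 5" --pt "0 0 -7 0.1 1.8 0 5" --pt "0 0 -7 0.1 1.8 0 5" --pt "0 0 -7 0.1 1.8 0 5" --pt "0 0 0 0 0 0 5"

```text
time: 26.35
ee_pos: [0.5587, 0.0093, 0.1015]
tcp_rot: [-90.2, 62.3, -4.1]
wrist_force: [-0.7, 0.6, -1.8]
opening: 0.0231
```

```bash
python3 - <<'E'
from h import *
plan(.5682,.0072,.105,86.0)
snap("scene","s21.png",(180,70,380,250),4)
E
```

```text
t 26.35 pos [0.5587 0.0093 0.1015] az 86.09 tilt 27.74 F [-0.7  0.6 -1.8] op 0.0231
turn [ 0.11 -0.06 27.74] shift BEFORE turn [  1.4 -10.1  -1.5] AFTER turn [-3.5 -9.6 -1.4] dist 0.01 q [  3. -22. -33.  51.  -3.   6.]
```

View pics/s21.png

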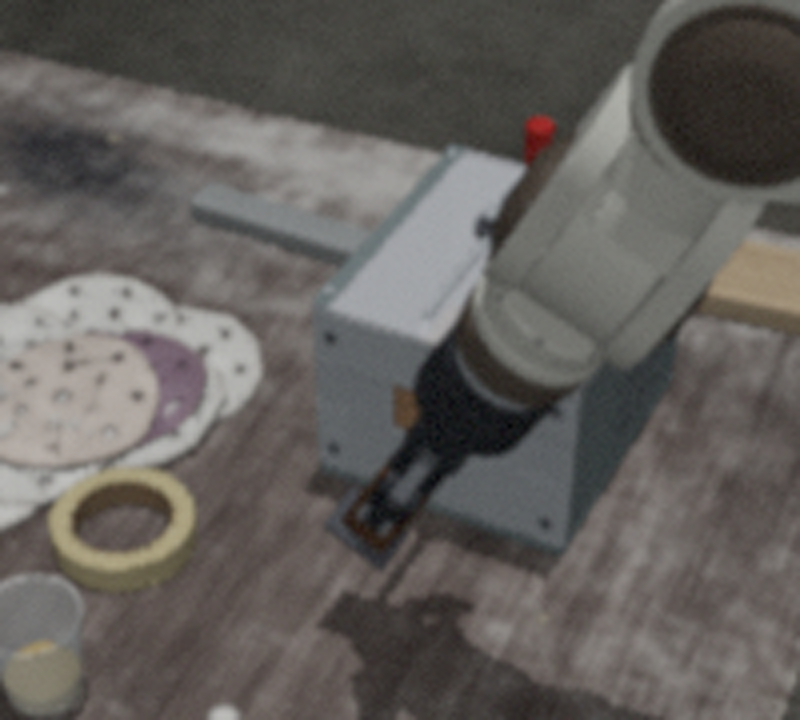

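>>> carry_out --pt "0 0 -7 0.3 1.5 -0.5 5" --pt "0 0 -7 0.3 1.5 -0.5 5" --pt "0 0 0 0 0 0 5"

```text
time: 26.78
ee_pos: [0.5579, 0.008, 0.0997]
tcp_rot: [-90.2, 48.4, -4.1]
wrist_force: [-0.7, -0.0, -1.6]
opening: 0.0228
```

```bash
python3 - <<'E'
from h import *
plan(.5682,.0072,.105,86.0)
snap("top","t22.png",(250,150,480,290),3)
E
```

```text
t 26.775 pos [0.5579 0.008  0.0997] az 86.06 tilt 41.64 F [-0.7 -0.  -1.6] op 0.0228
turn [ 0.09 -0.08 41.64] shift BEFORE turn [  2.9 -11.3  -0.1] AFTER turn [ -5.3 -10.3  -0.1] dist 0.012 q [  3. -35. -48.  35.  -5.   5.]
```

View pics/t22.png

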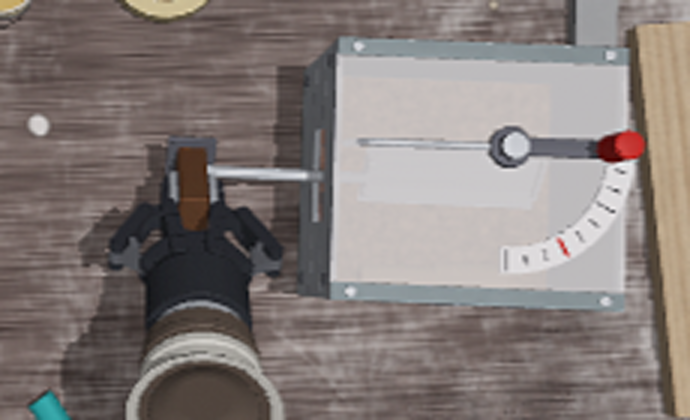

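```bash
python3 - <<'E'
import cv2,numpy as np
im=cv2.imread("pics/t22.png")[40:310,300:640]
im=cv2.resize(im,None,fx=2,fy=2,interpolation=cv2.INTER_CUBIC)
g=cv2.cvtColor(im,cv2.COLOR_BGR2LAB); g[:,:,0]=cv2.createCLAHE(6,(4,4)).apply(g[:,:,0]); cv2.imwrite("pics/t22e.png",cv2.cvtColor(g,cv2.COLOR_LAB2BGR))
E
```

```text
(no output)
```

View pics/t22e.png

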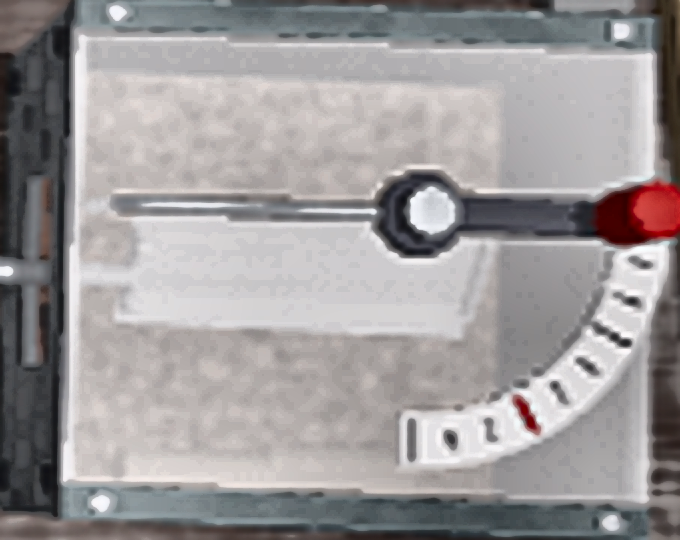

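>>> carry_out --pt "0 0 7 0 -1.8 0 5" --pt "0 0 7 0 -1.8 0 5" --pt "0 0 7 0 -1.8 0 5" --pt "0 0 7 0 -1.8 0 5" --pt "0 0 7 0 -1.8 0 5" --pt "0 0 6.6 0 -1.8 0 5" --pt "0 0 0 0 0 0 5"

```text
time: 27.7
ee_pos: [0.5721, 0.007, 0.1049]
tcp_rot: [-125.8, 89.9, -39.8]
wrist_force: [-0.1, -1.2, -2.6]
opening: 0.0229
```

```bash
python3 - <<'E'
from h import *
plan(.5682,.0072,.105,86.0)
E
```

```text
t 27.7 pos [0.5721 0.007  0.1049] az 86.0 tilt 0.14 F [-0.1 -1.2 -2.6] op 0.0229
turn [ 0.   -0.08  0.12] shift BEFORE turn [-0.2  3.9 -0.1] AFTER turn [-0.1  3.9 -0.1] dist 0.004 q [ 1.  7. -1. 81. -0.  5.]
```

>>> carry_out --pt "0 0 0 0 4 0 5" --pt "0 0 0 0 0 15 5" --pt "0 0 0 0 0 25 5" --pt "0 0 0 0 0 25 5" --pt "0 0 0 0 -0.5 25 5" --pt "0 0 0 0 0 25 5" --pt "0 0 0 0 -0.5 25 5" --pt "0 0 0 0 0 22 5" --pt "0 0 0 0 0 0 5"

```text
time: 28.82
ee_pos: [0.5766, 0.1708, 0.1062]
tcp_rot: [-96.8, 89.6, -10.6]
wrist_force: [-0.6, -0.8, -2.5]
opening: 0.0228
```

```bash
python3 - <<'E'
from h import *
plan(.585,.25,.105,86.0)
snap("top","t23.png",(250,150,480,290),3)
im=cv2.imread("pics/t23.png")[40:310,300:690]
im=cv2.resize(im,None,fx=2,fy=2,interpolation=cv2.INTER_CUBIC)
g=cv2.cvtColor(im,cv2.COLOR_BGR2LAB); g[:,:,0]=cv2.createCLAHE(6,(4,4)).apply(g[:,:,0]); cv2.imwrite("pics/t23e.png",cv2.cvtColor(g,cv2.COLOR_LAB2BGR))
E
```

```text
t 28.825 pos [0.5766 0.1708 0.1062] az 86.16 tilt 0.38 F [-0.6 -0.8 -2.5] op 0.0228
turn [ 0.16 -0.04  0.38] shift BEFORE turn [ 1.2 -3.1 79.6] AFTER turn [ 1.2 -2.8 79.6] dist 0.08 q [17. 11.  3. 82. -0. 20.]
```

View pics/t23.png

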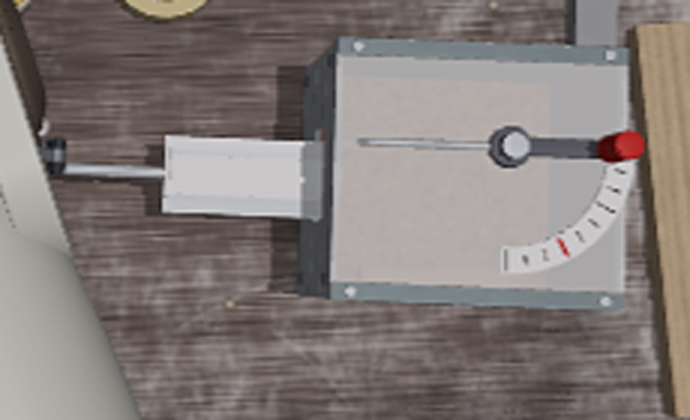

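View pics/t23e.png

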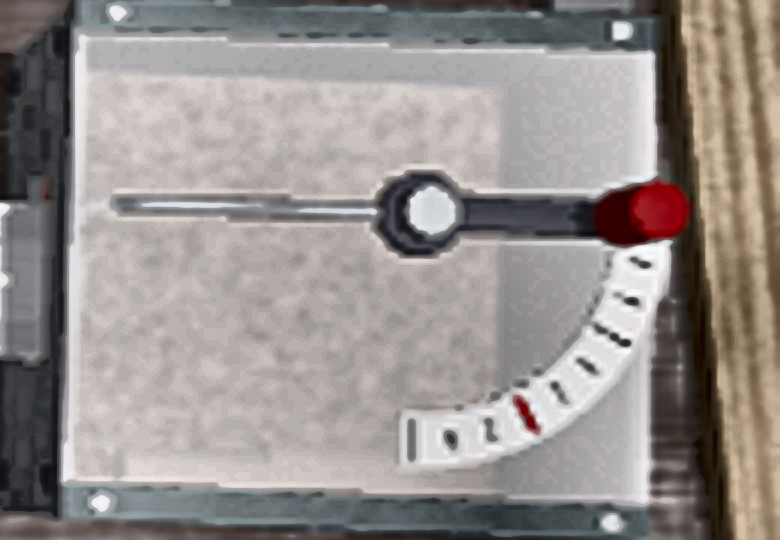

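>>> carry_out --pt "0 0 0.3 0 -3 0 5" --pt "0 0 0 0 0 15 5" --pt "0 0 0 0 0 20 5" --pt "0 0 0 0 0 20 5" --pt "0 0 0 0 0 20 5" --pt "0 0 0 0 0 5 5" --pt "0 0 0 0 0 0 5"

```text
time: 29.75
ee_pos: [0.5854, 0.249, 0.1052]
tcp_rot: [171.1, 89.9, -102.8]
wrist_force: [-0.1, 0.0, -3.6]
opening: 0.0233
```

```bash
python3 - <<'E'
from h import *
plan(.585,.25,.030,86.0)
snap("top","t24.png",(180,150,480,310),2.66)
snap("scene","s24.png",(180,60,380,320),2.3)
E
```

```text
t 29.75 pos [0.5854 0.249  0.1052] az 86.08 tilt 0.11 F [-0.1  0.  -3.6] op 0.0233
turn [ 0.08 -0.1  -0.02] shift BEFORE turn [75.2  0.4  1.1] AFTER turn [75.2  0.4  1. ] dist 0.075 q [23. 16.  9. 83. -0. 27.]
```

View pics/s24.png

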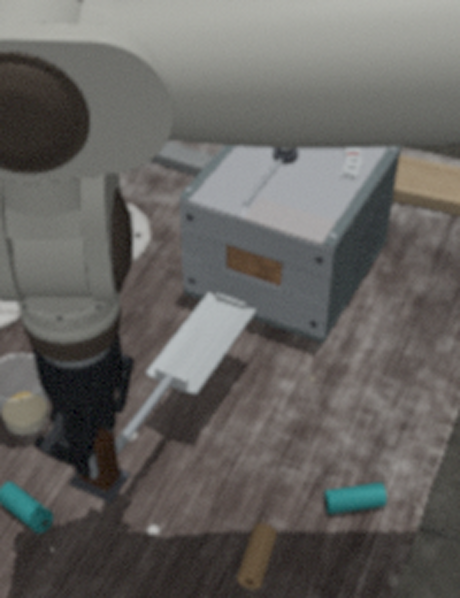

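View pics/t24.png

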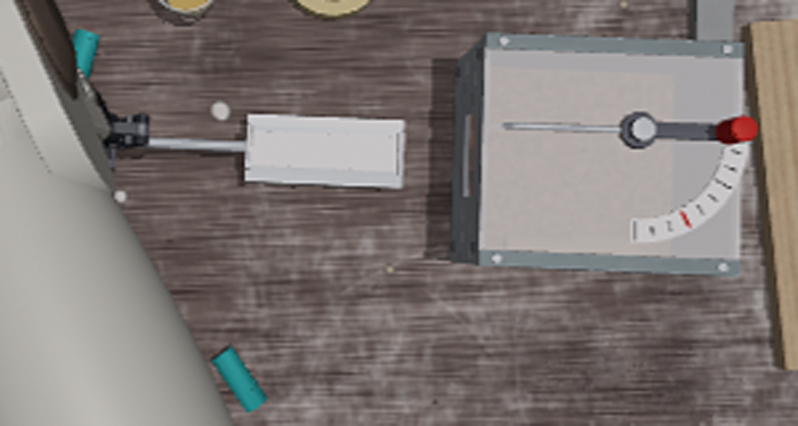

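>>> carry_out --pt "0 0 0 20 0 0 5" --pt "0 0 0 25 0 0 5" --pt "0 0 0 20 0 0 5" --pt "0 0 0 8 0 0 5" --pt "0 0 0 2.5 0 0 5" --pt "0 0 0 0 0 0 5"

```text
time: 30.6
ee_pos: [0.5858, 0.2486, 0.0306]
tcp_rot: [-143.4, 89.9, -57.4]
wrist_force: [0.4, -0.4, -1.6]
opening: 0.0229
```

>>> carry_out --pt "0 0 0 0.7 0 0 5" --pt "0 0 0 0 0 0 70" --pt "0 0 0 0 0 0 70" --pt "0 0 0 0 0 0 70" --pt "0 0 0 -50 0 0 70" --pt "0 0 0 -50 0 0 70" --pt "0 0 0 0 0 0 60"

```text
time: 31.48
ee_pos: [0.5874, 0.2494, 0.1343]
tcp_rot: [-73.6, 89.6, 12.4]
wrist_force: [-0.6, -0.4, 0.4]
opening: 0.0511
```

```bash
python3 - <<'E'
from h import *
plan(.425,.2286,.1,6)
snap("top","t25.png",(180,150,340,310),4)
snap("scene","s25.png",(160,180,320,320),4)
E
```

```text
t 31.475 pos [0.5874 0.2494 0.1343] az 86.03 tilt 0.41 F [-0.6 -0.4  0.4] op 0.0511
turn [80.03  0.37  0.25] shift BEFORE turn [ 33.1 160.8 -32.1] AFTER turn [  34.3   -3.7 -163.7] dist 0.167 q [23. 16. 12. 86. -0. 27.]
```

View pics/s25.png

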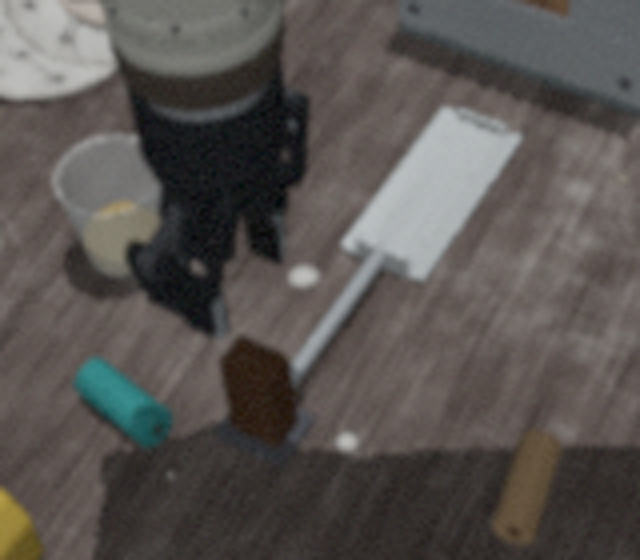

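View pics/t25.png

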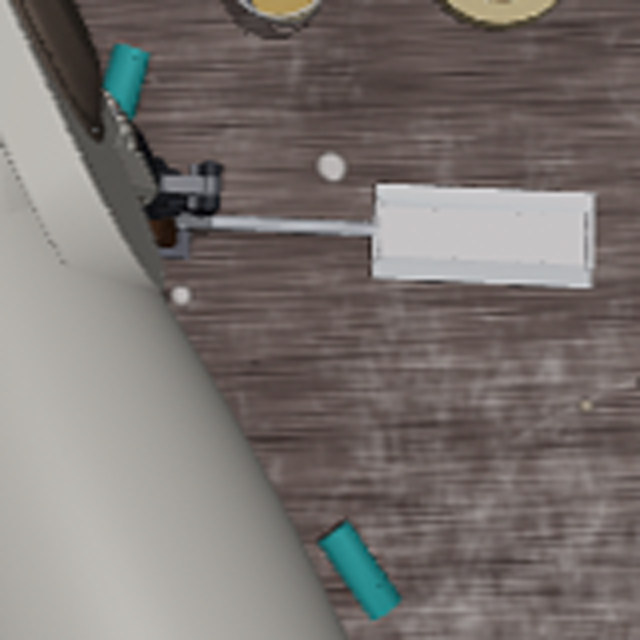

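>>> carry_out --pt "10 0 0 0 0 0 55" --pt "10 0 0 0 0 0 55" --pt "10 0 0 0 0 0 55" --pt "10 0 0 0 0 0 55" --pt "10 0 0 0 0 0 55" --pt "10 0 0 0 0 0 55" --pt "10 0 0 0 0 0 55" --pt "10 0 0 0 0 0 55" --pt "0 0 0 10 -1 -54 55" --pt "0 0 0 10 -1 -54 55" --pt "0 0 0 10 -1 -54 55" --pt "0 0 0 0 0 0 55"

```text
time: 33.08
ee_pos: [0.4203, 0.2272, 0.0964]
tcp_rot: [-147.6, 89.6, -141.5]
wrist_force: [0.4, -0.2, 0.9]
opening: 0.0472
```

```bash
python3 - <<'E'
from h import *
plan(.425,.2286,.0075,6)
snap("scene","s26.png",(240,180,360,320),4)
E
```

```text
t 33.075 pos [0.4203 0.2272 0.0964] az 6.11 tilt 0.36 F [ 0.4 -0.2  0.9] op 0.0472
turn [ 0.11 -0.3   0.19] shift BEFORE turn [88.9  1.2  5.3] AFTER turn [88.9  0.9  4.8] dist 0.089 q [ 28.  -5. -15.  81.  -0. 112.]
```

View pics/s26.png

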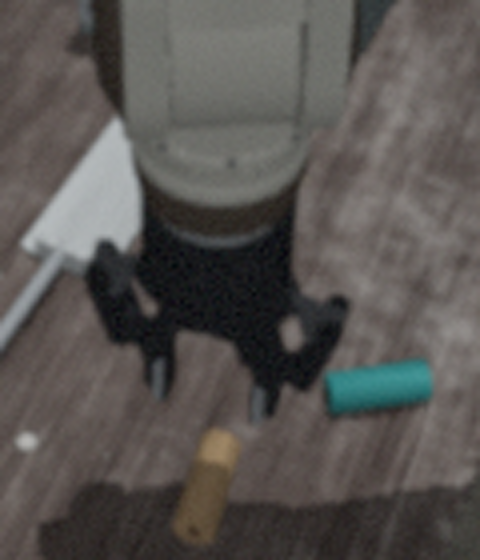

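>>> carry_out --pt "0 -0.3 0 45 1 3 55" --pt "0 0 0 38 0 0 55" --pt "0 0 0 5 0 0 55" --pt "0 0 0 0 0 0 55" --pt "0 0 0 0 0 0 55"

```text
time: 33.75
ee_pos: [0.429, 0.2303, 0.0129]
tcp_rot: [-4.8, 89.6, 1.2]
wrist_force: [0.8, -0.2, 0.6]
opening: 0.047
```

```bash
python3 - <<'E'
from h import *
plan(.425,.2286,.0075,6)
snap("scene","s27.png",(240,200,340,320),5)
E
```

```text
t 33.75 pos [0.429  0.2303 0.0129] az 6.02 tilt 0.41 F [ 0.8 -0.2  0.6] op 0.047
turn [0.02 0.41 0.03] shift BEFORE turn [ 5.3 -1.2 -4.1] AFTER turn [ 5.4 -1.2 -4.1] dist 0.007 q [ 28.  -2. -22.  70.  -0. 112.]
```

View pics/s27.png

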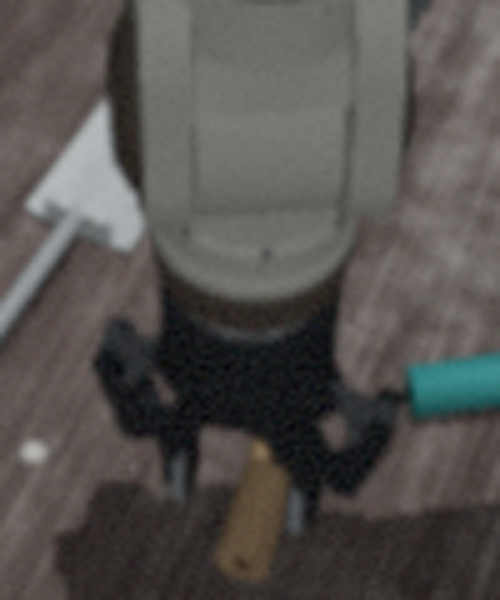

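>>> carry_out --pt "0 0.4 0 5 -1 -4 55" --pt "0 0 0 0 0 0 10" --pt "0 0 0 0 0 0 10" --pt "0 0 0 0 0 0 10" --pt "0 0 0 0 0 0 10" --pt "0 0 0 0 0 0 10" --squeeze 30

```text
time: 34.55
ee_pos: [0.424, 0.2284, 0.0063]
tcp_rot: [-143.6, 89.9, -137.5]
wrist_force: [-0.1, 0.1, 1.2]
opening: 0.023
```

```bash
python3 - <<'E'
from h import *
plan(.425,.2286,.0075,6)
E
```

```text
t 34.55 pos [0.424  0.2284 0.0063] az 6.03 tilt 0.13 F [-0.1  0.1  1.2] op 0.023
turn [ 0.03 -0.11  0.08] shift BEFORE turn [-1.2  0.1  1. ] AFTER turn [-1.2  0.1  1. ] dist 0.002 q [ 28.  -2. -22.  70.  -0. 112.]
```

>>> carry_out --pt "0 0 0 -25 0 0 10" --pt "0 0 0 -30 0 0 10" --pt "10 0 0 0 0 0 10" --pt "0 0 0 0 0 0 10"

```text
time: 35.05
ee_pos: [0.4241, 0.2285, 0.0613]
tcp_rot: [-132.7, 89.9, -136.6]
wrist_force: [-0.6, 0.1, -1.2]
opening: 0.0234
```

```bash
python3 - <<'E'
from h import *
plan(.5733,.0685,.0613,-3.95)
E
```

```text
t 35.05 pos [0.4241 0.2285 0.0613] az -3.91 tilt 0.13 F [-0.6  0.1 -1.2] op 0.0234
turn [ 0.04 -0.09  0.1 ] shift BEFORE turn [   0.  -149.4  159.8] AFTER turn [  -0.  -149.3  159.9] dist 0.219 q [ 28.  -4. -18.  76.  -0. 122.]
```

>>> carry_out --pt "0 0 0 0 -37 40 10" --pt "0 0 0 0 -37 40 10" --pt "0 0 0 0 -37 40 10" --pt "0 0 0 0 -38 40 10" --pt "0 0 0 0 0 0 10" --pt "0 0 0 30 0 0 10" --pt "0 0 0 0 0 0 10"

```text
time: 35.92
ee_pos: [0.571, 0.0689, 0.0286]
tcp_rot: [-159.3, 89.6, -163.1]
wrist_force: [-0.1, 0.5, -0.7]
opening: 0.0233
```

```bash
python3 - <<'E'
from h import *
plan(.5733,.0685,.0093,-3.95)
snap("scene","s28.png",(200,160,320,280),5)
E
```

```text
t 35.925 pos [0.571  0.0689 0.0286] az -3.8 tilt 0.42 F [-0.1  0.5 -0.7] op 0.0233
turn [ 0.15 -0.39  0.15] shift BEFORE turn [19.3 -0.2  2.4] AFTER turn [19.3 -0.3  2.3] dist 0.019 q [  7.  10.  -7.  74.  -0. 101.]
```

View pics/s28.png

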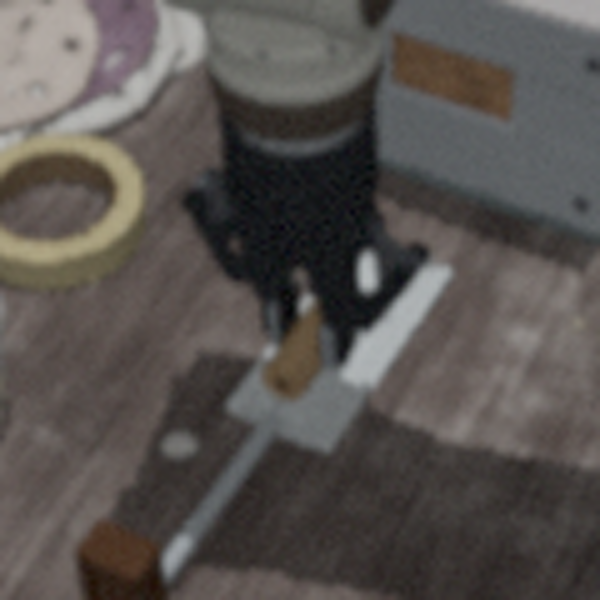

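>>> carry_out --pt "0 -0.4 0 10 0 1 10" --pt "0 0 0 6 0 0 10" --pt "0 0 0 3 0 0 10" --pt "0 0 0 0 0 0 10" --pt "0 0 0 0 0 0 10"

```text
time: 36.6
ee_pos: [0.5745, 0.0686, 0.0125]
tcp_rot: [-17.0, 89.7, -21.0]
wrist_force: [-0.1, 0.4, -0.6]
opening: 0.0232
```

>>> carry_out --pt "0 0 0 0 0 0 40" --pt "0 0 0 0 0 0 40" --pt "0 0 0 -30 0 0 40" --pt "0 0 0 -60 0 0 60" --pt "0 0 0 -20 0 0 60" --pt "0 0 0 0 0 0 60"

```text
time: 37.35
ee_pos: [0.5748, 0.0689, 0.1241]
tcp_rot: [-7.3, 89.5, -11.3]
wrist_force: [-0.4, -0.2, -0.2]
opening: 0.0512
```

```bash
python3 - <<'E'
from h import *
plan(.5858,.2486,.12,-3.95)
snap("scene","s29.png",(200,160,320,280),5)
E
```

```text
t 37.35 pos [0.5748 0.0689 0.1241] az -3.97 tilt 0.5 F [-0.4 -0.2 -0.2] op 0.0512
turn [-0.02  0.5   0.06] shift BEFORE turn [  3.9 180.   -1.5] AFTER turn [  4.1 180.   -1.4] dist 0.18 q [  7.   8.   1.  83.  -0. 101.]
```

View pics/s29.png

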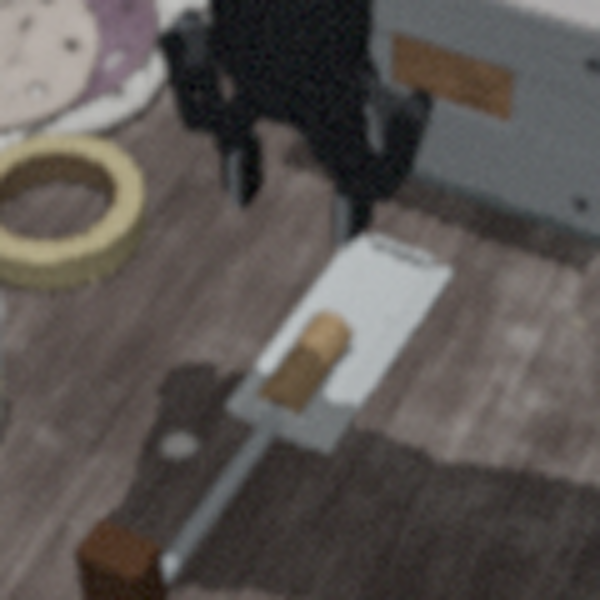

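Seated in the tray. Back to the handle.

>>> carry_out --pt "0 0.4 0 -10 60 0 75" --pt "0 0 0 0 60 -1 75" --pt "0 0 0 0 60 0 75" --pt "-10 0 0 0 0 0 75" --pt "-10 0 0 0 0 0 75" --pt "-10 0 0 0 0 0 75" --pt "-10 0 0 0 0 0 75" --pt "-10 0 0 0 0 0 75" --pt "-10 0 0 0 0 0 75" --pt "-10 0 0 0 0 0 75" --pt "-10 0 0 0 0 0 75" --pt "-10 0 0 0 0 0 75"

```text
time: 38.9
ee_pos: [0.5845, 0.2482, 0.1296]
tcp_rot: [125.1, 89.7, -148.6]
wrist_force: [-0.0, 0.2, -0.0]
opening: 0.0641
```

```bash
python3 - <<'E'
from h import *
plan(.5858,.2486,.031,86.05)
E
```

```text
t 38.9 pos [0.5845 0.2482 0.1296] az 86.36 tilt 0.31 F [-0.   0.2 -0. ] op 0.0641
turn [ 0.31 -0.18 -0.26] shift BEFORE turn [98.6 -1.7  0.8] AFTER turn [98.6 -1.3  0.5] dist 0.099 q [23. 16. 12. 86. -0. 27.]
```

>>> carry_out --pt "0.3 -0.2 -0.3 48 -1.3 0.5 75" --pt "0 0 0 40 0 0 75" --pt "0 0 0 11 0 0 75" --pt "0 0 0 0 0 0 75" --pt "0 0 0 0 0 0 75"

```text
time: 39.52
ee_pos: [0.5874, 0.2492, 0.0346]
tcp_rot: [-63.8, 89.7, 21.9]
wrist_force: [-0.1, -0.1, -0.2]
opening: 0.0641
```

```bash
python3 - <<'E'
from h import *
plan(.5858,.2486,.030,86.05)
E
```

```text
t 39.525 pos [0.5874 0.2492 0.0346] az 85.73 tilt 0.35 F [-0.1 -0.1 -0.2] op 0.0641
turn [-0.32  0.15  0.31] shift BEFORE turn [ 4.6  1.6 -0.7] AFTER turn [ 4.6  1.6 -0.7] dist 0.005 q [23. 17.  2. 75. -0. 27.]
```

>>> carry_out --pt "-0.3 0.15 0.3 4.5 1.5 0 75" --pt "0 0 0 0 0 0 75" --pt "0 0 0 0 0 0 5" --pt "0 0 0 0 0 0 5" --pt "0 0 0 0 0 0 5" --pt "0 0 0 0 0 0 5" --pt "0 0 0 0 0 0 5" --pt "0 0 0 0 0 0 5" --squeeze 60

```text
time: 40.52
ee_pos: [0.5853, 0.249, 0.0286]
tcp_rot: [121.3, 89.9, -152.7]
wrist_force: [0.2, -0.8, 3.1]
opening: 0.0237
```

```bash
python3 - <<'E'
from h import *
plan(.5858,.2486,.030,86.05)
E
```

```text
t 40.525 pos [0.5853 0.249  0.0286] az 86.03 tilt 0.09 F [ 0.2 -0.8  3.1] op 0.0237
turn [-0.02 -0.05 -0.08] shift BEFORE turn [-1.4 -0.6 -0.4] AFTER turn [-1.4 -0.6 -0.4] dist 0.002 q [23. 18.  2. 75. -0. 27.]
```

>>> carry_out --pt "0 0 0 -10 0 0 5" --pt "0 0 0 -15 0 0 5" --pt "0 0 0 -20 0 0 5" --pt "0 0 0 -20 0 0 5" --pt "0 0 0 -11 0 0 5" --pt "0 0 0 0 0 0 5" --pt "0 0 0 0 0 -15 5" --pt "0 0 0 0 0 -20 5" --pt "0 0 0 0 0 -15 5" --pt "0 0 0 0 0 -5 5" --pt "0 0 0 0 0 0 5" --squeeze 100

```text
time: 41.9
ee_pos: [0.5815, 0.1937, 0.1046]
tcp_rot: [114.9, 89.9, -159.1]
wrist_force: [0.0, -0.2, -1.8]
opening: 0.0231
```

```bash
python3 - <<'E'
from h import *
plan(.5822,.1948,.1045,86.0)
snap("scene","s30.png",(230,120,330,240),6)
snap("top","t30.png",(250,165,370,265),6)
E
```

```text
t 41.9 pos [0.5815 0.1937 0.1046] az 85.98 tilt 0.1 F [ 0.  -0.2 -1.8] op 0.0231
turn [-0.02 -0.04 -0.09] shift BEFORE turn [ 0.1 -0.6  1.2] AFTER turn [ 0.1 -0.6  1.2] dist 0.001 q [18. 13.  5. 82. -0. 22.]
```

View pics/s30.png

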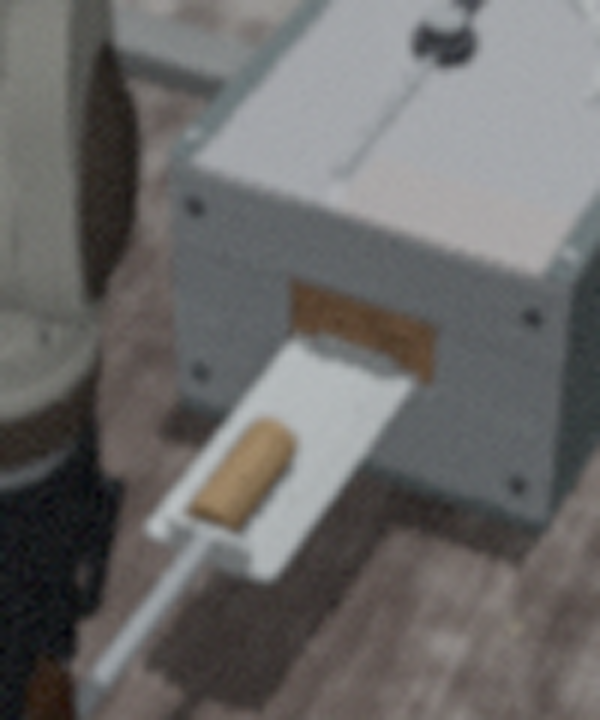

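View pics/t30.png

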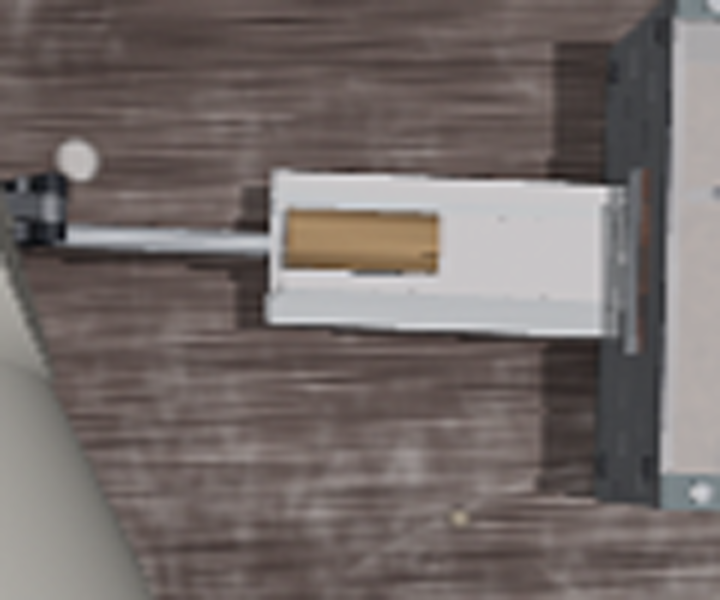

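>>> carry_out --pt "0 0 0 0 0 -5 5" --pt "0 0 0 0 0 -10 5" --pt "0 0 0 0 0 -10 5" --pt "0 0 0 0 0 -12 5" --pt "0 0 0 0 0 -15 5" --pt "0 0 0 0 0 -15 5" --pt "0 0 0 0 0 -15 5" --pt "0 0 0 0 0 -15 5" --pt "0 0 0 0 0 -15 5" --pt "0 0 0 0 0 0 5"

```text
time: 43.25
ee_pos: [0.5737, 0.0813, 0.1046]
tcp_rot: [120.5, 89.9, -153.6]
wrist_force: [-0.6, 0.4, -3.5]
opening: 0.0226
```

```bash
python3 - <<'E'
from h import *
plan(.5683,.0072,.1045,86.0)
snap("scene","s31.png",(230,120,330,240),6)
E
```

```text
t 43.25 pos [0.5737 0.0813 0.1046] az 85.95 tilt 0.11 F [-0.6  0.4 -3.5] op 0.0226
turn [-0.05 -0.05 -0.09] shift BEFORE turn [  0.2   0.1 -74.3] AFTER turn [  0.1   0.2 -74.3] dist 0.074 q [ 8.  8. -0. 82. -0. 12.]
```

View pics/s31.png

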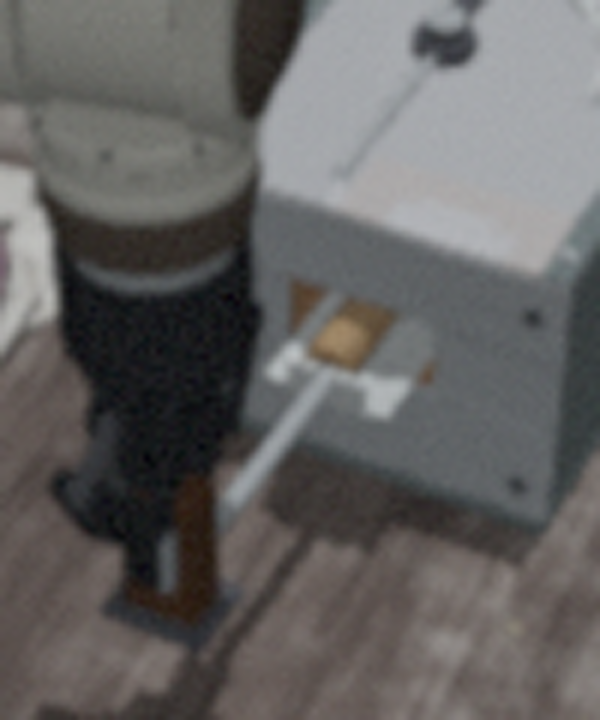

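>>> carry_out --pt "0 0 0 0 0 -15 5" --pt "0 0 0 0 0 -20 5" --pt "0 0 0 0 0 -20 5" --pt "0 0 0 0 0 -14 5" --pt "0 0 0 0 0 -5 5" --pt "0 0 0 0 0 0 5"

```text
time: 44.05
ee_pos: [0.5686, 0.0083, 0.1046]
tcp_rot: [115.9, 89.9, -158.1]
wrist_force: [-1.2, 0.4, -1.7]
opening: 0.0227
```

>>> carry_out --pt "0 0 -7 0.1 1.8 0 5" --pt "0 0 -7 0.1 1.8 0 5" --pt "0 0 -7 0.1 1.8 0 5" --pt "0 0 -7 0.1 1.8 0 5" --pt "0 0 -7 0.3 1.5 -0.5 5" --pt "0 0 -7 0.3 1.5 -0.5 5" --pt "0 0 -2 0 0 0 5" --pt "0 0 0 0 0 0 5" --pt "0 0 0 0 0 0 5"

```text
time: 45.18
ee_pos: [0.5597, 0.0086, 0.1016]
tcp_rot: [-90.1, 46.1, -4.0]
wrist_force: [-0.1, 0.1, -1.8]
opening: 0.0234
```

```bash
python3 - <<'E'
from h import *
plan(.5682,.0072,.1045,86.0)
snap("top","t32.png",(330,150,480,260),5)
E
```

```text
t 45.175 pos [0.5597 0.0086 0.1016] az 86.06 tilt 43.9 F [-0.1  0.1 -1.8] op 0.0234
turn [ 8.00e-02 -1.00e-02  4.39e+01] shift BEFORE turn [ 3.9 -8.2 -0.8] AFTER turn [-2.9 -8.6 -0.8] dist 0.009 q [  4. -36. -50.  33.  -5.   5.]
```

View pics/t32.png

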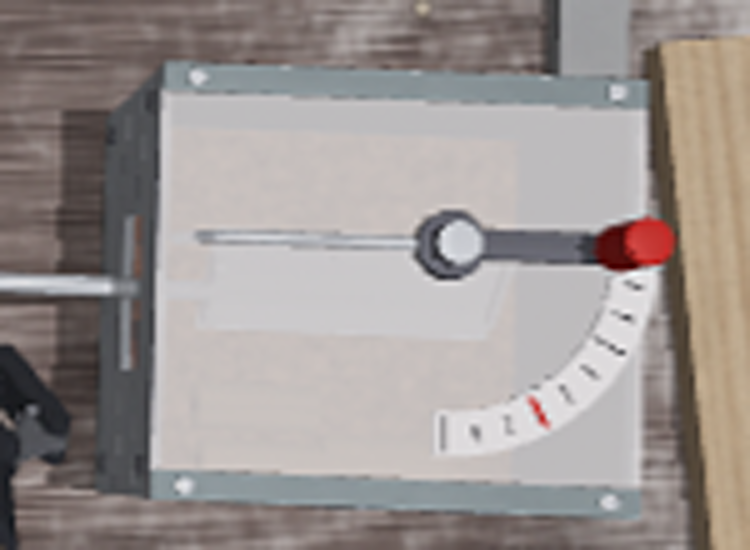

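>>> carry_out --pt "0 0 7 0 -1.4 0 5" --pt "0 0 7 0 -1.4 0 5" --pt "0 0 7 0 -1.4 0 5" --pt "0 0 7 0 -1.4 0 5" --pt "0 0 7 0 -1.4 0 5" --pt "0 0 7 0 -1.4 0 5" --pt "0 0 1.9 0 0 0 5" --pt "0 0 0 0 0 0 5"

```text
time: 46.22
ee_pos: [0.5672, 0.0077, 0.1038]
tcp_rot: [-178.8, 89.9, -92.8]
wrist_force: [-0.3, 0.4, -2.0]
opening: 0.0232
```

```bash
python3 - <<'E'
from h import *
plan(.5688,.0083,.1045,86.0)
E
```

```text
t 46.225 pos [0.5672 0.0077 0.1038] az 86.03 tilt 0.06 F [-0.3  0.4 -2. ] op 0.0232
turn [ 0.03 -0.06  0.  ] shift BEFORE turn [-0.7 -1.5  0.7] AFTER turn [-0.7 -1.5  0.7] dist 0.002 q [ 1.  7. -2. 81. -0.  5.]
```

Withdraw in two slower stages, correcting drift between.

>>> carry_out --pt "0 0 0 -0.7 -1.5 5 5" --pt "0 0 0 0 0 15 5" --pt "0 0 0 0 0 18 5" --pt "0 0 0 0 0 18 5" --pt "0 0 0 0 0 15 5" --pt "0 0 0 0 0 0 5"

```text
time: 46.98
ee_pos: [0.5731, 0.0799, 0.105]
tcp_rot: [177.6, 89.9, -96.3]
wrist_force: [-0.6, -0.7, -1.8]
opening: 0.023
```

```bash
python3 - <<'E'
from h import *
plan(.5808,.169,.1045,86.0)
E
```

```text
t 46.975 pos [0.5731 0.0799 0.105 ] az 86.14 tilt 0.05 F [-0.6 -0.7 -1.8] op 0.023
turn [ 0.14 -0.05 -0.  ] shift BEFORE turn [ 0.5 -1.7 89.4] AFTER turn [ 0.5 -1.5 89.5] dist 0.089 q [ 8.  8. -0. 81. -0. 12.]
```

>>> carry_out --pt "0 0 0 0 -1 10 5" --pt "0 0 0 0 0 18 5" --pt "0 0 0 0 -0.5 20 5" --pt "0 0 0 0 0 20 5" --pt "0 0 0 0 0 20 5" --pt "0 0 0 0 0 0 5"

```text
time: 47.72
ee_pos: [0.5806, 0.1681, 0.1048]
tcp_rot: [165.6, 89.9, -108.2]
wrist_force: [-0.1, -0.2, -2.2]
opening: 0.0225
```

```bash
python3 - <<'E'
from h import *
plan(.585,.249,.1045,86.0)
E
```

```text
t 47.725 pos [0.5806 0.1681 0.1048] az 86.15 tilt 0.05 F [-0.1 -0.2 -2.2] op 0.0225
turn [ 0.15 -0.05 -0.01] shift BEFORE turn [ 0.3  1.1 81.1] AFTER turn [ 0.3  1.3 81.1] dist 0.081 q [16. 12.  4. 82. -0. 20.]
```

Out to y≈0.249, then lower and set down.

>>> carry_out --pt "0 0 0 0 0 15 5" --pt "0 0 0 0 0 22 5" --pt "0 0 0 0 0 22 5" --pt "0 0 0 0 0 17 5" --pt "0 0 0 0 0 5 5" --pt "0 0 0 20 0 0 5" --pt "0 0 0 25 0 0 5" --pt "0 0 0 20 0 0 5" --pt "0 0 0 8 0 0 5" --pt "0 0 0 2 0 0 5" --pt "0 0 0 0 0 0 5"

```text
time: 49.1
ee_pos: [0.5867, 0.247, 0.0308]
tcp_rot: [-112.2, 89.9, -26.1]
wrist_force: [0.7, -0.8, -2.0]
opening: 0.0231
```

```bash
python3 - <<'E'
from h import *
plan(.585,.249,.0288,86.0)
E
```

```text
t 49.1 pos [0.5867 0.247  0.0308] az 86.03 tilt 0.06 F [ 0.7 -0.8 -2. ] op 0.0231
turn [ 0.03 -0.02  0.06] shift BEFORE turn [2.  1.8 1.9] AFTER turn [2.  1.8 1.9] dist 0.003 q [23. 17.  2. 75. -0. 27.]
```

>>> carry_out --pt "0 0 0 1.5 0 0 5" --pt "0 0 0 0.5 0 0 5" --pt "0 0 0 0 0 0 70" --pt "0 0 0 0 0 0 70" --pt "0 0 0 0 0 0 70" --pt "0 0 0 -50 0 0 70" --pt "0 0 0 -60 0 0 70" --pt "0 0 0 -60 0 0 60" --pt "0 0 0 -40 0 0 60" --pt "0 0 0 0 0 0 60"

```text
time: 50.35
ee_pos: [0.5873, 0.2475, 0.242]
tcp_rot: [-71.3, 89.7, 14.8]
wrist_force: [0.2, 0.1, 0.2]
opening: 0.0508
```

```bash
python3 - <<'E'
from h import *
plan(.568,-.296,.27,-4)
snap("scene","s33.png",(160,60,380,320),2.3)
snap("top","t33.png",(180,150,480,310),2.66)
im=cv2.resize(vision.camera("top")[165:250,350:470,::-1].copy(),None,fx=5,fy=5,interpolation=cv2.INTER_CUBIC)
g=cv2.cvtColor(im,cv2.COLOR_BGR2LAB)
for i in range(3): g[:,:,i]=cv2.createCLAHE(8,(4,4)).apply(g[:,:,i])
cv2.imwrite("pics/t33e.png",cv2.cvtColor(g,cv2.COLOR_LAB2BGR))
E
```

```text
t 50.35 pos [0.5873 0.2475 0.242 ] az 86.03 tilt 0.34 F [0.2 0.1 0.2] op 0.0508
turn [90.03  0.34  0.17] shift BEFORE turn [ -28.9  -18.5 -543.5] AFTER turn [ -28.  -543.5   18.6] dist 0.545 q [23. 18. 26. 98. -0. 27.]
```

View pics/s33.png

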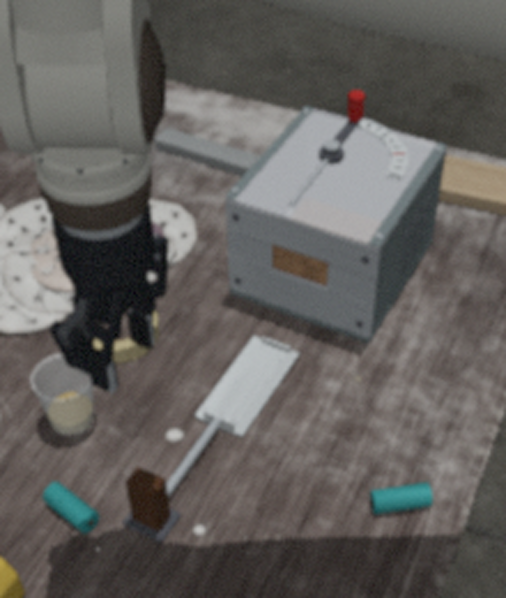

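View pics/t33.png

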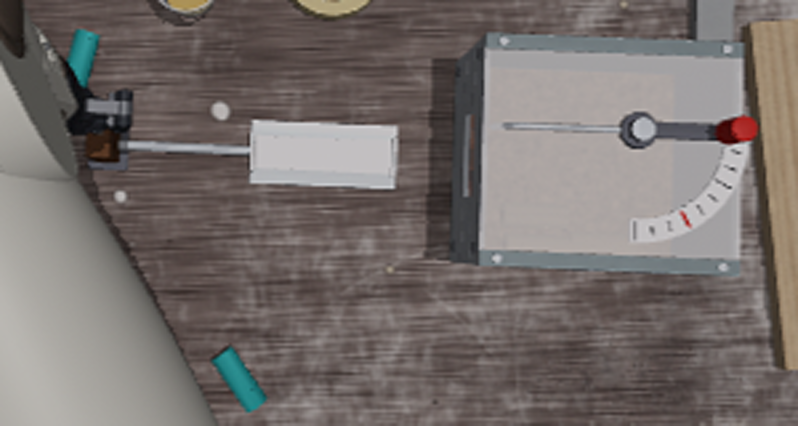

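View pics/t33e.png

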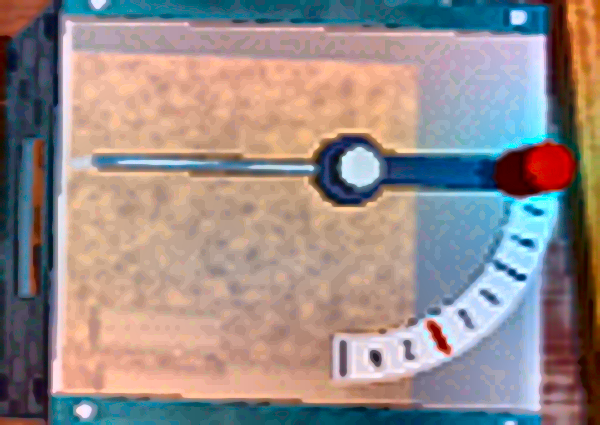

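>>> carry_out --pt "10 0 0 -15 0 0 60" --pt "10 0 0 -15 0 0 60" --pt "10 0 0 0 0 0 60" --pt "10 0 0 0 0 0 60" --pt "10 0 0 0 0 0 60" --pt "10 0 0 0 0 0 60" --pt "10 0 0 0 0 0 60" --pt "10 0 0 0 0 0 60" --pt "10 0 0 0 0 0 60" --pt "1.5 0.3 0.2 0 0 0 60" --pt "0 0 0 0 0 0 60"

```text
time: 51.88
ee_pos: [0.5862, 0.247, 0.267]
tcp_rot: [164.1, 89.6, 158.8]
wrist_force: [-0.4, 0.1, -0.1]
opening: 0.0509
```

```bash
python3 - <<'E'
from h import *
plan(.568,-.296,.27,-5.8)
E
```

```text
t 51.875 pos [0.5862 0.247  0.267 ] az -5.3 tilt 0.4 F [-0.4  0.1 -0.1] op 0.0509
turn [ 0.5  -0.38 -0.11] shift BEFORE turn [  -4.2 -542.3   32. ] AFTER turn [  -3.  -542.    36.8] dist 0.543 q [ 23.  19.  31. 102.   0. 118.]
```

>>> carry_out --pt "0.5 -0.4 0 -5 -54.2 3.5 60" --pt "0 0 0 0 -54.2 3.5 60" --pt "0 0 0 0 -54.2 3.5 60" --pt "0 0 0 0 -54.2 3.5 60" --pt "0 0 0 0 -54.2 3.5 60" --pt "0 0 0 0 -54.2 3.5 60" --pt "0 0 0 0 -54.2 3.5 60" --pt "0 0 0 0 -54.2 3.5 60" --pt "0 0 0 0 -54.2 3.5 60" --pt "0 0 0 0 -54.2 3.5 60" --pt "0 0 0 0 0 0 60"

```text
time: 53.25
ee_pos: [0.5644, -0.299, 0.2702]
tcp_rot: [89.4, 89.8, 83.3]
wrist_force: [0.6, 0.8, 0.2]
opening: 0.0512
```

```bash
python3 - <<'E'
from h import *
plan(.5675,-.296,.188,-5.8)
snap("scene","s34.png",(220,60,380,210),4)
E
```

```text
t 53.25 pos [ 0.5644 -0.299   0.2702] az -6.05 tilt 0.15 F [0.6 0.8 0.2] op 0.0512
turn [-0.25  0.   -0.15] shift BEFORE turn [82.2  3.1  2.7] AFTER turn [82.2  3.3  2.7] dist 0.082 q [-28.  19.  31. 102.   0.  68.]
```

View pics/s34.png

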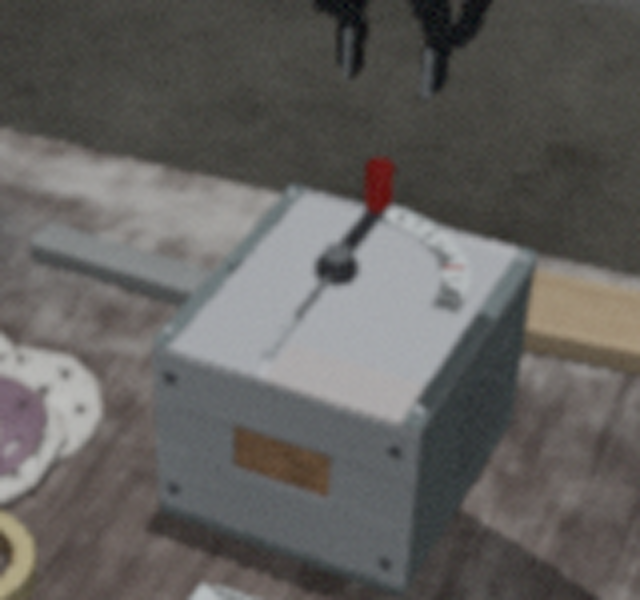

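Aligned over the knob. Descend and grip.

>>> carry_out --pt "0 0 0 40 3 2.5 60" --pt "0 0 0 40 0 0 60" --pt "0 0 0 0 0 0 60" --pt "0 0 0 0 0 0 10" --pt "0 0 0 0 0 0 10" --pt "0 0 0 0 0 0 10" --pt "0 0 0 0 0 0 10" --pt "0 0 0 0 0 0 10" --squeeze 20

```text
time: 54.3
ee_pos: [0.568, -0.2925, 0.1944]
tcp_rot: [30.8, 89.8, 24.8]
wrist_force: [-5.7, 3.3, 4.8]
opening: 0.021
```

```bash
python3 - <<'E'
from h import *
plan(.5675,-.296,.188,-5.8)
E
```

```text
t 54.3 pos [ 0.568  -0.2925  0.1944] az -5.95 tilt 0.21 F [-5.7  3.3  4.8] op 0.021
turn [-0.15  0.18 -0.11] shift BEFORE turn [ 6.4 -3.5 -0.1] AFTER turn [ 6.4 -3.5 -0.1] dist 0.007 q [-27.  17.  20.  93.   0.  69.]
```

>>> carry_out --pt "10 0 0 0 1 -11.6 10" --pt "10 0 0 0 1 -11.6 10" --pt "10 0 0 0 1 -11.6 10" --pt "10 0 0 0 1 -11.6 10" --pt "10 0 0 0 1 -11.6 10" --pt "0 0 0 0 0 0 10"

```text
time: 55.05
ee_pos: [0.5187, -0.265, 0.1945]
tcp_rot: [16.8, 89.8, -39.4]
wrist_force: [-9.1, -6.5, 5.2]
opening: 0.021
```

```bash
python3 - <<'E'
from h import *
plan(.5675,-.296,.188,-65.8)
p=sensors.get_obs()["ee_pos"]; d=p[:2]-[.5725,-.226]; print(np.degrees(np.arctan2(d[1],d[0]))%360,np.linalg.norm(d))
E
```

```text
t 55.05 pos [ 0.5187 -0.265   0.1945] az -56.17 tilt 0.19 F [-9.1 -6.5  5.2] op 0.021
turn [ 9.63  0.18 -0.07] shift BEFORE turn [ 6.7 23.3 52.9] AFTER turn [ 6.5 31.8 48.3] dist 0.058 q [-27.   9.  10.  91.  -0. 119.]
215.9502855394517 0.06642531306404025
```

>>> carry_out --pt "9.5 0 0 0 0 -11.2 10" --pt "0 0 0 0 0 0 10" --pt "0 0 0 0 0 0 10"

```text
time: 55.42
ee_pos: [0.5131, -0.2557, 0.1945]
tcp_rot: [42.8, 89.8, -22.7]
wrist_force: [-7.8, -5.4, 5.4]
opening: 0.0208
```

```bash
python3 - <<'E'
from h import *
plan(.5675,-.296,.188,-65.8)
p=sensors.get_obs()["ee_pos"]; d=p[:2]-[.5725,-.226]; print(np.degrees(np.arctan2(d[1],d[0]))%360,np.linalg.norm(d))
E
```

```text
t 55.425 pos [ 0.5131 -0.2557  0.1945] az -65.52 tilt 0.2 F [-7.8 -5.4  5.4] op 0.0208
turn [ 0.28  0.15 -0.14] shift BEFORE turn [ 6.7 32.8 59.2] AFTER turn [ 6.5 33.1 59.1] dist 0.068 q [-26.   7.   9.  91.   0. 129.]
206.53534901278812 0.06642134135432781
```

Release, rise, and look.

>>> carry_out --pt "0 0 0 0 0 0 60" --pt "0 0 0 0 0 0 60" --pt "0 0 0 0 0 0 60" --pt "0 0 0 -40 0 0 60" --pt "0 0 0 -40 0 0 60" --pt "0 0 0 0 -60 0 60" --pt "0 0 0 0 -60 0 60" --pt "0 0 0 0 -60 0 60" --pt "0 0 0 0 0 0 60" --pt "0 0 0 0 0 0 60"

```text
time: 56.68
ee_pos: [0.3498, -0.3294, 0.2714]
tcp_rot: [105.0, 89.8, 39.5]
wrist_force: [0.0, -0.9, 0.3]
opening: 0.0512
```

```bash
python3 - <<'E'
from h import *
print(sensors.get_obs()["ee_pos"])
snap("top","t35.png",(340,150,480,260),5); snap("scene","s35.png",(160,60,380,320),2.3)
# predicted pixels of knob top for 25/30/35 deg
for a in (25,30,35):
    th=np.radians(176.3+a); print(a,((proj("top",[[.5725+.07*np.cos(th),-.226+.07*np.sin(th),.212]])-[340,150])*5).round(0), ((proj("top",[[.5725,-.226,.19]])-[340,150])*5).round(0))
E
```

```text
[ 0.34981046 -0.32940578  0.27136571]
25 [[499. 385.]] [[414. 240.]]
30 [[512. 379.]] [[414. 240.]]
35 [[524. 372.]] [[414. 240.]]
```

View pics/t35.png

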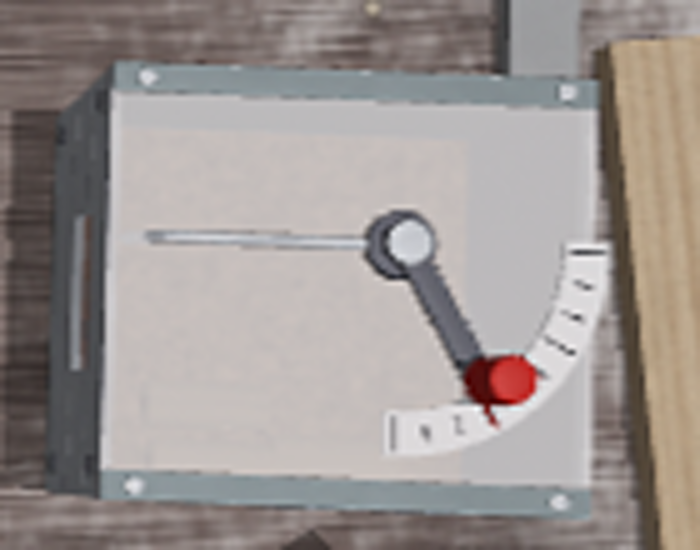

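View pics/s35.png

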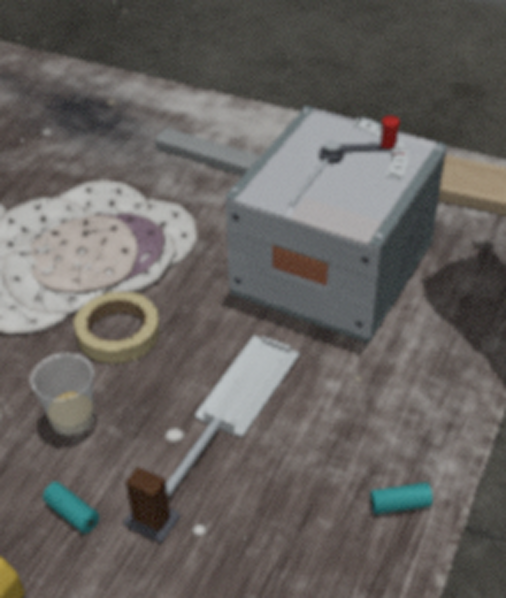

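```bash
python3 - <<'E'
from h import *
for uv,z in (((512,379),.212),((487,383),.176)):
    p=unproj("top",[(np.array(uv)+.5)/5-.5+[340,150]],z)[0]; d=p[:2]-[.5725,-.226]; print(p.round(4),np.degrees(np.arctan2(d[1],d[0]))%360-176.3,np.linalg.norm(d))
im=vision.camera("top")
print(unproj("top",[(305,136),(250,141),(165,165)],.03).round(3))
snap("top","t36.png")
E
```

```text
[ 0.5107 -0.2562  0.212 ] 29.73704596906464 0.06876037227457676
[ 0.51  -0.259  0.176] 31.506359838751706 0.07068631503698207
[[0.758 0.018 0.03 ]
 [0.75  0.162 0.03 ]
 [0.693 0.387 0.03 ]]
```

View pics/t36.png

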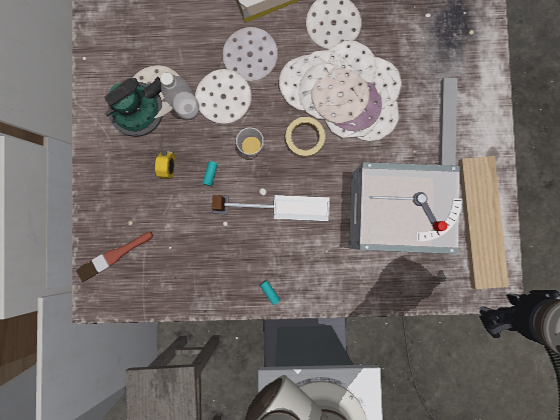

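```bash
python3 -c "
from workcell import job_done; print(job_done())"
```

```text
the job is handed in; nothing more can be done
None
```

The job is handed in, finished at about 57 s of the 210 s allowed. No verdict is reported back, so everything below rests on my own checks.

I swung the lever to its open stop. The three wooden blanks went in through the port in two boat trips, two and then one, and I tipped each load out inside. The empty boat now stands on the bench in front of the port, and the lever is at the red 30 degree mark.

**Last checks:**
- **Lever:** it reads 29.7° from the top of the knob and 31.5° from its base. The base reading is rougher, but both are within the 5° allowed.
- **Blanks:** no wooden blank is left on the bench and the tray is empty. Through the clear top I could only faintly see the blanks along the robot-side wall. I could not count all three or measure their heights, so that they are all inside follows from the tray coming out empty.
- **Boat:** it looks upright in both pictures. Its tray centre is about 13 cm in front of the port plate. I saw no sign of it touching the plate on either trip: wrist force stayed at its carrying level, a few newtons.
- **Bystanders:** the cup, tape roll, tape measure and both turquoise look-alikes are where they were in the top picture. The gripper is clear of everything.

**What disagreed:**
- The two cameras placed the port centre about 4 mm apart sideways. I steered to the average and corrected from pictures at the port before each entry.
- On the first withdrawal the boat drifted about 3 mm sideways while its front was still in the port. I corrected it before pulling clear.

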